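Pack the shoe-care kit into the clear shoebox

TASK

Pack the shoe-care kit into the open clear shoebox: first lay the steel tray flat across one end of the box, then stand the empty orange tin in the tray, then stand the polish jar inside the tin. The shoe brush goes flat, bristles down, across the other end, whenever it suits you. Set everything down rather than dropping it, let go of it all, and leave the little stool and the shoehorn as they are.

Things in the scene. Friction and masses are not known exactly. Their poses are not given: they have to be found in the camera images.
- shoebox: Open translucent plastic shoebox, upright, fixed: 300 (its x) x 190 (its y) x 82 high, rim 306 x 196; walls and floor 3 mm, so 294 x 184 inside. Origin: centre of its underside (floor 3 mm above). Its ends face +x and -x; across the box means along its y. Turned up to 0.25 rad. Its lid (16 high) and a carton (102 high), fixed, not needed, lie far out at either side.
- tray: Loose stainless steel heel insert tray, 160 (its x) x 68 (its y) x 18 high, open at the top; walls and floor 2 mm, so 156 x 64 inside. Origin at the centre of its underside. 170 g. Can be gripped across its 68 mm width at mid-length. At the start it lies flat on the ledge, beside the box, empty.
- tin: Loose round orange plastic lace tip tin without a lid, empty: 52 mm outside diameter, 26 high, wall and floor 2 mm, 48 mm inside diameter. Origin at the centre of its underside. 40 g. At the start it stands upright on the ledge. In the tray, fingers fit beside it only lengthwise (6 mm gaps to the long walls).
- jar: Loose closed shoe polish jar, a white cylinder with a brown band and a black cap with a brown disc on top: 36 mm diameter, 54 high (cap the top 18 mm, same diameter). Origin at the centre of its underside. 75 g. At the start it stands upright on the ledge. Standing in the tin, its upper 30 mm are above the tin's rim.
- brush: Loose wooden shoe brush lying bristles down: pale wooden back 150 (its x) x 50 (its y), from 24 to 45 mm above the ledge, with rounded edges, over a dark, stiff block of bristles 140 x 44 x 25 high. Origin at the centre of the bristles' underside. 130 g. At the start it lies on the ledge, beside the box.
- stool: Bystander, loose: miniature brown wooden shoe shine stool with a foot-shaped rest on top, 120 (x) x 78 (y) x 79 high, standing further out at one side. Origin at the centre of its underside. Leave alone.
- shoehorn: Bystander, loose: black plastic shoehorn lying further out at the other side, 200 long (its x) x 42 wide, about 11 high. Origin on the ledge near its middle. Leave alone.
There are look-alikes about, which are no part of the job. Of the things that look like the tray, take the one that is farthest from the robot's base at the start.

How it is judged:
On the way, in this order (a step that is already met when the one before it is completed fails the run):
1. the steel tray lies flat across one end of the shoebox's floor, let go (z of tray in the frame of shoebox between 0 and 0.007 m and y of tray in the frame of shoebox between -0.018 and 0.018 m and angle between tray's own z axis and vertical below 0.06 rad and angle between the x axis of tray and the y axis of shoebox, either way round below 0.25 rad and (x of tray in the frame of shoebox above 0.03 m or x of tray in the frame of shoebox below -0.03 m) and contact force between tray and the fingers below 0.05 N), for 0.2 s.
2. the orange tin stands in the tray in the shoebox, let go (z of tray in the frame of shoebox between 0 and 0.007 m and y of tray in the frame of shoebox between -0.018 and 0.018 m and angle between each of tray, tin's own z axis and vertical below 0.06 rad and angle between the x axis of tray and the y axis of shoebox, either way round below 0.25 rad and (x of tray in the frame of shoebox above 0.03 m or x of tray in the frame of shoebox below -0.03 m) and z of tin in the frame of tray between -0.001 and 0.006 m and x of tin in the frame of tray between -0.056 and 0.056 m and y of tin in the frame of tray between -0.01 and 0.01 m and contact force between tin and the fingers below 0.05 N), for 0.2 s.
3. the polish jar stands in the tin in the tray, let go (z of tray in the frame of shoebox between 0 and 0.007 m and y of tray in the frame of shoebox between -0.018 and 0.018 m and angle between each of tray, tin's own z axis and vertical below 0.06 rad and angle between the x axis of tray and the y axis of shoebox, either way round below 0.25 rad and (x of tray in the frame of shoebox above 0.03 m or x of tray in the frame of shoebox below -0.03 m) and z of tin in the frame of tray between -0.001 and 0.006 m and x of tin in the frame of tray between -0.056 and 0.056 m and y of tin in the frame of tray between -0.01 and 0.01 m and z of jar in the frame of tin between -0.001 and 0.006 m and horizontal distance between jar and tin below 0.009 m and angle between jar's own z axis and vertical below 0.08 rad and contact force between jar and the fingers below 0.05 N), for 0.2 s.
At the end, for the whole second after the job is handed in: Tray flat on the box floor across one end (centre over 30 mm from the middle, within 0.25 rad of square), brush flat, bristles down, across the other (over 22 mm, 0.3 rad); tin upright on the tray floor, jar upright on the tin floor; all released, at rest (all of step 3 and z of brush in the frame of shoebox between 0 and 0.007 m and y of brush in the frame of shoebox between -0.024 and 0.024 m and angle between brush's own z axis and vertical below 0.08 rad and angle between the x axis of brush and the y axis of shoebox, either way round below 0.3 rad and linear speed of each of tray, tin, jar, brush below 0.02 m/s and ((x of tray in the frame of shoebox above 0.03 m and x of brush in the frame of shoebox below -0.022 m) or (x of tray in the frame of shoebox below -0.03 m and x of brush in the frame of shoebox above 0.022 m)) and contact force between each of tray, tin, brush and the fingers below 0.05 N); the robot touches nothing.
It fails at once if the stool or the shoehorn is shifted by more than 15 mm (distance of any of stool, shoehorn from where it was at the start of the episode above 0.015 m).
It fails at once if a thing of the kit is dropped: it moves faster than 0.7 m/s without being held (a fall of about 25 mm) ((contact force between tray and the fingers below 0.05 N and linear speed of tray above 0.7 m/s) or (contact force between tin and the fingers below 0.05 N and linear speed of tin above 0.7 m/s) or (contact force between jar and the fingers below 0.05 N and linear speed of jar above 0.7 m/s) or (contact force between brush and the fingers below 0.05 N and linear speed of brush above 0.7 m/s)).
It also fails if it takes over 128 s, if anything falls off the work surface, if the arm or the gripper's body presses on something with over 40 N, if the wrist force passes 120 N, or if a joint passes its speed limit or range.

ROBOT

A 6-joint arm with a two-finger parallel gripper is mounted at the origin on the work surface. World frame = base frame: x ahead of the robot, y to its left, z up, the work surface at z = 0. Lengths are in m, angles in rad, forces in N, time in s.
With the tool pointing down it reaches from about 0.375 to 0.975 m from the base axis. Payload 3.8 kg.
Tool frame: the origin (TCP) lies where the fingers leave the gripper's body, on its centre line; the fingertips stand 73 mm ahead of it and the grasp point (between the pads) lies 54 mm ahead of it (nose_length is the distance from the TCP to the fingertips, in m); z points along the fingers, y is the line along which they close (so a half turn about z gives the same grasp; the last joint's range is limited). The gripper opens to 85 mm and grips with 20 to 120 N. Pads are 22 mm wide; open, the fingers measure 114 mm over their backs; the gripper's body (76 mm by 85 mm) begins 54 mm behind the grasp point. The pads swing forward as they close: fully open they stand 13 mm farther back than shut.
Start: joints at [1.178, 0.264, 1.604, -0, 1.274, -0.037], TCP at [0.235, 0.633, 0.304] pointing down, gripper open.
Joint ranges: [-2.63, 2.63], [-0.94, 2.18], [0.31, 2.57], [-1.31, 4.45], [0, 2.66], [-2.55, 2.55]. Speed limits (rad/s): [2.57, 2.57, 3.14, 3.14, 3.14, 3.14].

INTERFACE

Orientations are given as a rotation vector (axis times angle).
In Python, from workcell import read_state, read_camera, calibration, finish_job, look_for, cut_out, tip_of, nose_length gives the robot as it stands.
- The arm moves only by the tool step_arm, never from a script. Its argument "targets" is a list of rows, each a list of 3 entries, a list of its own where there are three numbers: the turn, a rotation vector about the tool's x, y, z in rad, then the shift along the tool's x, y, z in mm, then the finger opening in mm, from 0 to 85.4. In form: [[[ax, ay, az], [x, y, z], grip], ...]. A call has 1 to 5 rows; each row shifts and turns the commanded pose from where the row before left it, along the tool's axes as they then stand; what a row does not reach is not made up. A row lasts 1/12 s, in which the tool goes at most 41.7 mm and 7.16 degrees, less where a joint would pass 70% of its speed; a pose out of reach is approached as far as the arm can. A call with a gripper value outside its range is refused whole. The fingers move at their own pace and stop on an object; "grip_force" is the grip in N (left out, the last holds). Time passes only in rows, so rows that do not move let the fingers close. It gives the time, the measured TCP pose, the force, the opening and the grip force at its end, in the units of the state.
- read_state(): the state, without advancing time (a new reading comes with each control period).
- read_camera(name): name is "scene" or "top" or "wrist"; returns the picture (420x560x3 uint8, red, green, blue); there is no depth.
- calibration(name): a dict with "camera_matrix" (3x3 intrinsics, pixels), "R" (3x3) and "t" (3): a world point X has camera coordinates R X + t. Camera axes: x right, y down, z forward; pixel columns grow to the right and rows downward; lengths in m; the calibration is good to about 2 mm. The wrist camera is an equidistant fisheye: a pixel r from the principal point sees the ray r / f radians off the axis. A picture is of the moment at which its call begins: read the wrist's pose just before it. calibration takes no time and is no camera call; for the wrist camera it gives the pose at the moment of the call.
- finish_job(): hands the job in; it is judged then, once.
Trained networks look in the newest picture that a camera, given by its name, has taken for a name from the list of things; names that differ only in an ending like _2 or _b are one class to them, and where a whole thing is asked for, a point or a joint stands for the part that bears it (a point fixed in the world has none). Each returns a list of dicts, best first, with "score" (0 to 1); they miss things now and then, are a little off and sometimes report something else, mostly with a low value. They report only what shows in the picture. A call takes as long as a camera call. They do not tell look-alikes from the thing itself.
- look_for(camera, query): "extent" ([left, top, right, bottom] in pixels, round what is visible of it).
- cut_out(camera, query): "region" (420x560 bool, what is visible of it) and "extent" ([left, top, right, bottom] in pixels, round what is visible of it).
- tip_of(camera, query): "at" ([row, column] in pixels: a listed point, or the origin of a listed thing).
The state is a dict: "time": time; "q": joint angles; "joint_vel": joint speeds; "joint_torque": joint torques, N m; "tool_pos": TCP position; "tcp_rot": TCP orientation; "wrist_force": force on the tool from outside, world axes, zero at the start; "torque": the same for the moment, N m; "width": opening from 0.0 (shut) to 1.0 (fully open); "grip_force": force on a finger pad.
Only numpy, scipy, OpenCV 4.12 (cv2) and the standard library are available. Lean on these libraries where they do the work, as an engineer would, in place of code of your own. Each camera call takes 0.05 s, during which the arm holds its last target. There are 200 camera calls.

## Working session

There is one attempt and no reset: what is moved stays moved. The work goes in short steps, Python scripts to look and compute and a tool call to move; the robot and the scene stay as the last step left them, time stands still between calls to the robot, and variables do not carry over. Pictures are saved under pics/ and viewed, at most 17 in all, crops included, and the job is handed in when it is done.

Besides the shell and the picture viewer there is one more tool, called after "Emit:" in YAML: its name, and indented under it one key for each argument. step_arm: Moves the arm, as the interface text tells. Its arguments: {"type":"object","properties":{"targets":{"type":"array","items":{"type":"array"}},"grip_force":{"type":"number"}},"required":["targets"]}

```bash
mkdir -p pics; ls; python3 - <<'E'
from workcell import *
import cv2,json
s=read_state(); print(s['tool_pos'],s['tcp_rot'],s['width'],nose_length if not callable(nose_length) else nose_length())
for c in ['scene','top']:
    im=read_camera(c); cv2.imwrite(f'pics/{c}0.png',im[:,:,::-1])
    for q in ['shoebox','tray','tin','jar','brush','stool','shoehorn']:
        for d in tip_of(c,q)[:4]: print(c,q,'tip',d['at'],round(d['score'],2))
        for d in look_for(c,q)[:4]: print(c,q,'ext',d['extent'],round(d['score'],2))
E
```

```text
pics
[0.2349152  0.63219416 0.30255244] [-0.55582494 -3.09158161  0.00343901] 0.9966957059657737 0.0726
scene shoebox tip [249.7, 293.5] 0.86
scene shoebox tip [215.2, 106.2] 0.16
scene shoebox ext [239.0, 182.7, 337.8, 308.0] 0.93
scene shoebox ext [393.4, 215.9, 411.0, 239.2] 0.5
scene tray tip [159.3, 158.8] 0.94
scene tray tip [250.8, 160.8] 0.87
scene tray tip [188.3, 238.1] 0.85
scene tray ext [136.4, 223.4, 182.9, 278.5] 0.81
scene tray ext [212.9, 171.2, 272.8, 202.4] 0.73
scene tray ext [130.1, 139.2, 187.1, 175.8] 0.56
scene tray ext [472.6, 236.8, 515.3, 296.3] 0.27
scene tin tip [281.0, 409.4] 0.72
scene tin ext [396.6, 264.7, 421.1, 283.3] 0.83
scene tin ext [238.4, 183.8, 340.5, 307.9] 0.48
scene jar tip [233.3, 398.2] 0.8
scene jar ext [393.7, 217.5, 410.1, 238.8] 0.57
scene brush tip [197.3, 188.4] 0.86
scene brush ext [165.9, 171.1, 196.9, 215.9] 0.66
scene stool tip [275.4, 486.9] 0.73
scene stool tip [254.5, 161.8] 0.35
scene stool ext [475.1, 238.8, 513.6, 295.6] 0.83
scene shoehorn tip [214.6, 109.0] 0.64
scene shoehorn ext [80.3, 190.9, 136.7, 243.1] 0.85
top shoebox tip [179.0, 269.5] 0.66
top shoebox tip [205.7, 190.5] 0.17
top shoebox ext [236.9, 132.2, 300.9, 223.7] 0.59
top tray tip [164.2, 359.7] 0.97
top tray tip [264.2, 405.2] 0.93
top tray tip [238.4, 323.3] 0.67
top tray ext [388.8, 237.5, 426.6, 284.7] 0.93
top tray ext [352.5, 145.0, 370.3, 184.6] 0.83
top tray ext [300.2, 219.6, 344.7, 259.8] 0.78
top tin tip [170.3, 191.6] 0.73
top tin ext [184.0, 160.4, 200.0, 177.6] 0.58
top jar tip [207.0, 193.0] 0.57
top jar ext [185.5, 199.2, 198.3, 208.9] 0.52
top brush tip [217.1, 363.8] 0.76
top brush ext [355.5, 197.0, 376.1, 238.4] 0.86
top stool tip [177.1, 134.5] 0.88
top stool ext [113.4, 157.9, 146.2, 196.6] 0.87
top stool ext [352.7, 143.4, 371.4, 186.9] 0.31
top shoehorn tip [192.7, 414.0] 0.57
top shoehorn ext [409.3, 166.3, 424.4, 217.9] 0.93
```

```bash
cat > h.py <<'E'
from workcell import *
import numpy as np, cv2
from scipy.spatial.transform import Rotation as Ro
def ray(cam,rc,cal=None):
    c=cal or calibration(cam); K=np.array(c['camera_matrix']);R=np.array(c['R']);t=np.array(c['t'])
    x=(rc[1]-K[0,2])/K[0,0]; y=(rc[0]-K[1,2])/K[1,1]
    if cam=='wrist':
        r=np.hypot(x,y); d=np.array([x/r*np.sin(r),y/r*np.sin(r),np.cos(r)]) if r>0 else np.array([0,0,1.])
    else: d=np.array([x,y,1.])
    return -R.T@t, R.T@d
def atz(cam,rc,z,cal=None):
    o,d=ray(cam,rc,cal); return o+d*(z-o[2])/d[2]
def proj(cam,X,cal=None):
    c=cal or calibration(cam); K=np.array(c['camera_matrix'])
    p=np.array(c['R'])@X+np.array(c['t'])
    if cam=='wrist':
        rr=np.hypot(p[0],p[1]); th=np.arctan2(rr,p[2]); u=p[:2]/rr*th
    else: u=p[:2]/p[2]
    return np.array([K[1,1]*u[1]+K[1,2],K[0,0]*u[0]+K[0,2]])
E
python3 - <<'E'
from h import *
for c in ['scene','top']:
    im=cv2.imread(f'pics/{c}0.png')
    cv2.imwrite(f'pics/{c}0c.png',cv2.resize(im[100:340,60:540] if c=='scene' else im[100:320,90:450],(800,400) if c=='scene' else (800,489),interpolation=cv2.INTER_CUBIC))
T={'box':([179,269.5],[249.7,293.5]),'t1':([164.2,359.7],[159.3,158.8]),'t2':([264.2,405.2],[250.8,160.8]),'t3':([238.4,323.3],[188.3,238.1]),
'tin':([170.3,191.6],[281,409.4]),'jar':([207,193],[233.3,398.2]),'brush':([217.1,363.8],[197.3,188.4]),'stool':([177.1,134.5],[275.4,486.9]),'horn':([192.7,414],[214.6,109])}
for k,(a,b) in T.items(): print(k,atz('top',a,0).round(3),atz('scene',b,0).round(3))
for c in ['scene','top']: print(calibration(c), -np.array(calibration(c)['R']).T@np.array(calibration(c)['t']))
print(calibration('wrist'))
E
```

```text
box [0.546 0.016 0.   ] [ 0.544  0.014 -0.   ]
t1 [ 0.61  -0.313  0.   ] [ 0.256 -0.478  0.   ]
t2 [ 0.25  -0.467  0.   ] [ 0.61  -0.324  0.   ]
t3 [ 0.335 -0.18   0.   ] [ 0.343 -0.189  0.   ]
tin [0.572 0.299 0.   ] [0.588 0.309 0.   ]
jar [0.437 0.286 0.   ] [0.437 0.284 0.   ]
brush [ 0.414 -0.325  0.   ] [ 0.407 -0.322  0.   ]
stool [0.541 0.504 0.   ] [0.536 0.498 0.   ]
horn [ 0.508 -0.508  0.   ] [ 0.515 -0.517  0.   ]
{'camera_matrix': array([[399.88658171,   0.        , 286.98361516],
       [  0.        , 399.88658171, 207.51472761],
       [  0.        ,   0.        ,   1.        ]]), 'R': array([[-0.17673626,  0.98423711,  0.00645074],
       [ 0.70293886,  0.13080651, -0.69911846],
       [-0.68894213, -0.11902511, -0.71497676]]), 't': array([ 0.09910931, -0.27409553,  1.41820223])} [1.18724787 0.10710809 0.82171706]
{'camera_matrix': array([[416.74345148,   0.        , 276.65022563],
       [  0.        , 416.74345148, 209.07357546],
       [  0.        ,   0.        ,   1.        ]]), 'R': array([[ 0.02165268, -0.99969876,  0.01155655],
       [-0.98274557, -0.02340647, -0.18347555],
       [ 0.18369078, -0.00738441, -0.98295634]]), 't': array([-0.02216467,  0.428294  ,  1.41134305])} [ 0.16213325 -0.00171121  1.46612623]
{'camera_matrix': array([[325.1922621 ,   0.        , 274.23011235],
       [  0.        , 325.1922621 , 204.80154522],
       [  0.        ,   0.        ,   1.        ]]), 'R': array([[ 3.48784716e-01,  9.37202858e-01, -1.55154980e-04],
       [ 8.88602087e-01, -3.30645068e-01,  3.17899622e-01],
       [ 2.97885133e-01, -1.11016401e-01, -9.48124362e-01]]), 't': array([-0.67517924, -0.04044854,  0.38026314])}
```

View pics/scene0c.png

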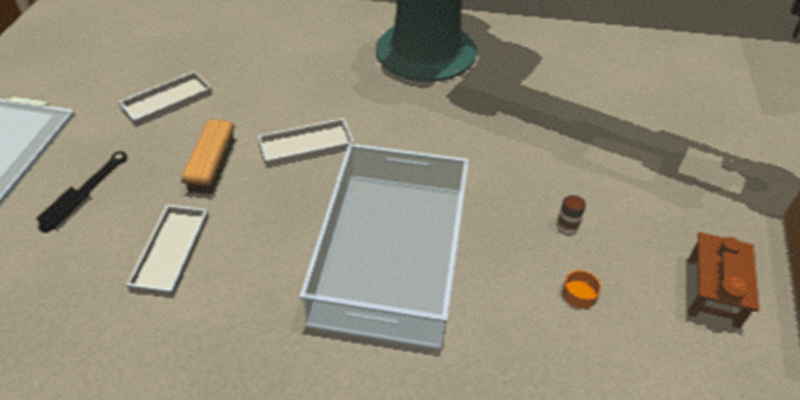

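View pics/top0c.png

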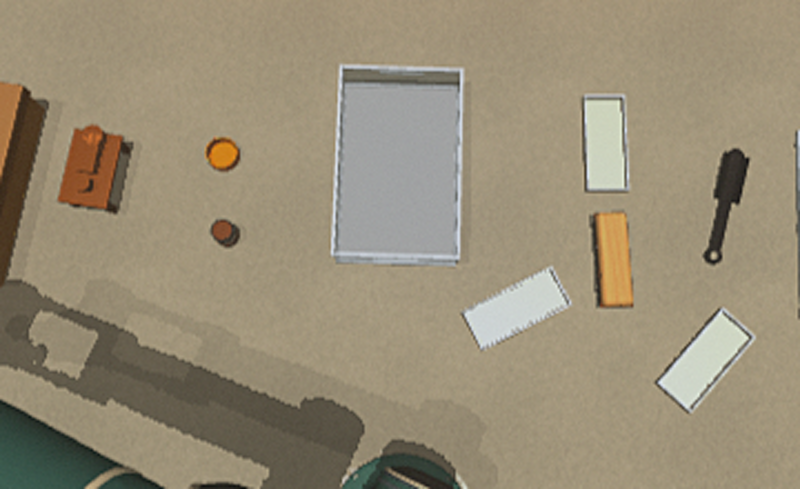

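The scene crop shows the box in the centre, tin and jar at its right (image), brush and three trays at its left. The farthest tray from the base is the one at crop (168,250), world about (0.61,-0.32). In the top crop the box rim corners are at (340,66), (463,68), (460,262), (332,255).

```bash
cat >> h.py <<'E'
def down(yaw):  # tool z down, tool y at angle yaw in world
    y=np.array([np.cos(yaw),np.sin(yaw),0]); z=np.array([0,0,-1.]); return np.stack([np.cross(y,z),y,z],1)
def plan(pos,yaw,grip,step=40,n=None):
    """print rows from present pose to TCP pos, tool y along yaw (nearest half turn NOT taken)"""
    s=read_state(); p=np.array(s['tool_pos']); R=Ro.from_rotvec(s['tcp_rot']).as_matrix()
    Rt=down(yaw); w=Ro.from_matrix(R.T@Rt).as_rotvec(); d=np.array(pos)-p
    n=n or int(max(1,np.ceil(np.linalg.norm(d)*1000/step),np.ceil(np.linalg.norm(w)/.12)))
    print('n',n,'turn',w.round(3),'world shift mm',(d*1000).round(1))
    rows=[]
    for i in range(n):
        Ri=R@Ro.from_rotvec(w*i/n).as_matrix()
        rows.append([(w/n).round(3).tolist(),(Ri.T@d/n*1000).round(1).tolist(),grip])
    for i in range(0,n,5): print(rows[i:i+5])
    return rows
def fitrect(mask,cam,z,cal=None):
    cs,_=cv2.findContours(mask.astype(np.uint8),cv2.RETR_EXTERNAL,cv2.CHAIN_APPROX_NONE)
    c=max(cs,key=cv2.contourArea)[:,0,:]
    P=np.array([atz(cam,(v,u),z,cal)[:2] for u,v in c]).astype(np.float32)
    (x,y),(w,h),a=cv2.minAreaRect(P*1000); 
    if w<h: w,h,a=h,w,a+90
    return round(x/1000,4),round(y/1000,4),round(w,1),round(h,1),round((a+90)%180-90,1)
E
python3 - <<'E'
from h import *
for u,v in [(340,66),(463,68),(460,262),(332,255)]: print(atz('top',(100+v/2.222,90+u/2.222),.082).round(3))
plan([.61,-.25,.26],np.radians(-90),85)
read_camera('top')
for q,z in [('tray',.018),('brush',.035),('tin',.026),('jar',.054),('shoebox',.082)]:
    for d in cut_out('top',q)[:4]: print(q,round(d['score'],2),fitrect(d['region'],'top',z))
read_camera('scene')
for d in cut_out('scene','shoebox')[:1]:
  e=d['region']; print(fitrect(e,'scene',.082))
E
```

```text
[0.701 0.112 0.082]
[ 0.702 -0.082  0.082]
[ 0.392 -0.081  0.082]
[0.398 0.113 0.082]
n 25 turn [-0.     0.     2.786] world shift mm [ 374.9 -882.7  -43.9]
[[[-0.0, 0.0, 0.111], [-26.4, -27.9, 1.8], 85], [[-0.0, 0.0, 0.111], [-29.3, -24.8, 1.8], 85], [[-0.0, 0.0, 0.111], [-31.9, -21.4, 1.8], 85], [[-0.0, 0.0, 0.111], [-34.0, -17.7, 1.8], 85], [[-0.0, 0.0, 0.111], [-35.8, -13.8, 1.8], 85]]
[[[-0.0, 0.0, 0.111], [-37.1, -9.7, 1.8], 85], [[-0.0, 0.0, 0.111], [-38.0, -5.5, 1.8], 85], [[-0.0, 0.0, 0.111], [-38.3, -1.3, 1.8], 85], [[-0.0, 0.0, 0.111], [-38.2, 3.0, 1.8], 85], [[-0.0, 0.0, 0.111], [-37.7, 7.2, 1.8], 85]]
[[[-0.0, 0.0, 0.111], [-36.6, 11.4, 1.8], 85], [[-0.0, 0.0, 0.111], [-35.1, 15.4, 1.8], 85], [[-0.0, 0.0, 0.111], [-33.2, 19.2, 1.8], 85], [[-0.0, 0.0, 0.111], [-30.9, 22.8, 1.8], 85], [[-0.0, 0.0, 0.111], [-28.2, 26.1, 1.8], 85]]
[[[-0.0, 0.0, 0.111], [-25.1, 29.0, 1.8], 85], [[-0.0, 0.0, 0.111], [-21.7, 31.6, 1.8], 85], [[-0.0, 0.0, 0.111], [-18.0, 33.9, 1.8], 85], [[-0.0, 0.0, 0.111], [-14.2, 35.6, 1.8], 85], [[-0.0, 0.0, 0.111], [-10.1, 37.0, 1.8], 85]]
[[[-0.0, 0.0, 0.111], [-5.9, 37.9, 1.8], 85], [[-0.0, 0.0, 0.111], [-1.7, 38.3, 1.8], 85], [[-0.0, 0.0, 0.111], [2.6, 38.3, 1.8], 85], [[-0.0, 0.0, 0.111], [6.8, 37.8, 1.8], 85], [[-0.0, 0.0, 0.111], [11.0, 36.8, 1.8], 85]]
tray 0.94 (0.2563, -0.4683, 162.0, 72.1, -41.8)
tray 0.72 (0.3323, -0.172, 163.4, 73.2, -62.2)
tray 0.64 (0.6048, -0.3172, 161.8, 71.2, 1.8)
brush 0.63 (0.4098, -0.3224, 156.2, 58.8, 2.6)
tin 0.62 (0.568, 0.3027, 50.0, 44.3, 28.9)
shoebox 0.73 (0.5443, 0.0179, 315.4, 195.6, -0.4)
(0.5764, 0.0164, 349.7, 195.3, -0.3)
```

Emit:
step_arm:
  targets:
    - [[0,0,0.11],[-26,-28,2],85]
    - [[0,0,0.11],[-29,-25,2],85]
    - [[0,0,0.11],[-32,-21,2],85]
    - [[0,0,0.11],[-34,-18,2],85]
    - [[0,0,0.11],[-36,-14,2],85]
  grip_force: 30

```text
time: 2.32
tool_pos: [0.3102, 0.4545, 0.2938]
tcp_rot: [1.381, 2.821, 0.0]
wrist_force: [0.2, -0.7, 0.7]
width: 1.0
grip_force: 0.0
```

Emit:
step_arm:
  targets:
    - [[0,0,0.11],[-37,-10,2],85]
    - [[0,0,0.11],[-38,-6,2],85]
    - [[0,0,0.11],[-38,-1,2],85]
    - [[0,0,0.11],[-38,3,2],85]
    - [[0,0,0.11],[-38,7,2],85]

```text
time: 2.73
tool_pos: [0.3863, 0.2786, 0.2842]
tcp_rot: [2.096, 2.34, 0.002]
wrist_force: [0.5, -0.2, 0.0]
width: 0.997
grip_force: 0.0
```

Emit:
step_arm:
  targets:
    - [[0,0,0.11],[-37,11,2],85]
    - [[0,0,0.11],[-35,15,2],85]
    - [[0,0,0.11],[-33,19,2],85]
    - [[0,0,0.11],[-31,23,2],85]
    - [[0,0,0.11],[-28,26,2],85]

```text
time: 3.15
tool_pos: [0.4637, 0.1031, 0.2743]
tcp_rot: [2.653, 1.682, 0.002]
wrist_force: [1.1, 1.0, -0.0]
width: 0.995
grip_force: 0.0
```

Emit:
step_arm:
  targets:
    - [[0,0,0.11],[-25,29,2],85]
    - [[0,0,0.11],[-22,32,2],85]
    - [[0,0,0.11],[-18,34,2],85]
    - [[0,0,0.11],[-14,36,2],85]
    - [[0,0,0.11],[-10,37,2],85]

```text
time: 3.57
tool_pos: [0.5438, -0.0722, 0.2641]
tcp_rot: [3.01, 0.898, 0.001]
wrist_force: [1.0, 0.7, 1.0]
width: 0.994
grip_force: 0.0
```

Emit:
step_arm:
  targets:
    - [[0,0,0.11],[-6,38,2],85]
    - [[0,0,0.11],[-2,38,2],85]
    - [[0,0,0.11],[3,38,2],85]
    - [[0,0,0.11],[7,38,2],85]
    - [[0,0,0.11],[11,37,2],85]

```text
time: 3.98
tool_pos: [0.6245, -0.2462, 0.2538]
tcp_rot: [-3.141, -0.047, -0.0]
wrist_force: [1.0, 1.3, -0.1]
width: 0.993
grip_force: 0.0
```

```bash
cat > look.py <<'E'
from h import *
import sys
cal=calibration('wrist'); s=read_state(); im=read_camera('wrist')
print(np.array(s['tool_pos']).round(4),(Ro.from_rotvec(s['tcp_rot']).as_matrix()).round(3).tolist(),round(s['time'],2),s['width'],s['grip_force'])
if sys.argv[1]!='-': cv2.imwrite(f'pics/{sys.argv[1]}.png',im[:,:,::-1])
for a in sys.argv[2:]:
    q,z=a.split(':'); z=float(z)
    for d in cut_out('wrist',q)[:3]: print(q,round(d['score'],2),[round(x) for x in d['extent']],fitrect(d['region'],'wrist',z,cal))
    for d in tip_of('wrist',q)[:3]: print(q,'tip',d['at'],atz('wrist',d['at'],0,cal).round(4))
E
python3 look.py w1 tray:.018 brush:.035
```

```text
[ 0.6245 -0.2462  0.2538] [[1.0, 0.03, 0.0], [0.03, -1.0, 0.0], [0.0, 0.0, -1.0]] 3.98 0.9932647286877753 0.0
tray 0.95 [194, 347, 268, 373] (0.3904, -0.1925, 103.5, 37.2, -74.9)
tray 0.76 [309, 118, 385, 270] (0.6104, -0.318, 163.0, 72.7, 0.8)
tray 0.66 [395, 367, 441, 412] (0.297, -0.4855, 90.3, 90.2, -41.5)
tray tip [195.1, 345.1] [ 0.6106 -0.321   0.    ]
tray tip [373.0, 220.0] [ 0.3394 -0.1759  0.    ]
brush 0.77 [311, 294, 357, 372] (0.4462, -0.3215, 121.1, 53.2, 3.6)
brush tip [337.0, 328.7] [ 0.4168 -0.3235  0.    ]
```

```bash
python3 -c "
from h import *
plan([.6104,-.318,.079],np.radians(-89.2),85)"
```

```text
n 5 turn [-0.001  0.001  0.022] world shift mm [ -13.2  -73.9 -174.4]
[[[-0.0, 0.0, 0.004], [-3.1, 14.7, 34.9], 85], [[-0.0, 0.0, 0.004], [-3.1, 14.7, 34.9], 85], [[-0.0, 0.0, 0.004], [-3.0, 14.7, 34.9], 85], [[-0.0, 0.0, 0.004], [-3.0, 14.7, 34.9], 85], [[-0.0, 0.0, 0.004], [-2.9, 14.7, 34.9], 85]]
```

View pics/w1.png

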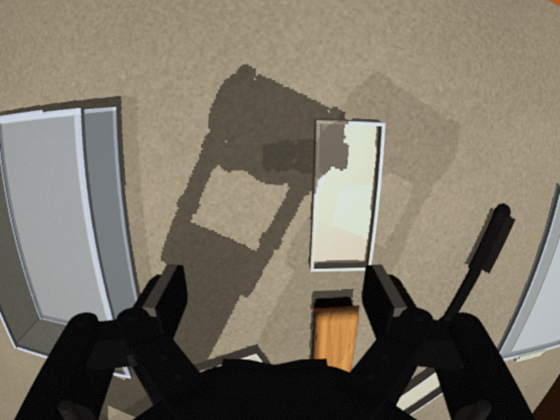

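The wrist view shows the target tray at columns 310–385, rows 118–270, the brush below it at (335,335), and the box on the left.

Emit:
step_arm:
  targets:
    - [[0,0,0.01],[-7,37,10],85]
    - [[0,0,0.01],[-8,37,15],85]
    - [[0,0,0],[0,0,40],85]
    - [[0,0,0],[0,0,40],85]
    - [[0,0,0],[0,0,40],85]

```text
time: 4.65
tool_pos: [0.6114, -0.318, 0.1093]
tcp_rot: [3.14, 0.027, 0.004]
wrist_force: [0.8, 0.4, -0.5]
width: 0.997
grip_force: 0.0
```

Emit:
step_arm:
  targets:
    - [[0,0,0],[0,0,15],85]
    - [[0,0,0],[0,0,12],85]
    - [[0,0,0],[0,0,0],85]

```text
time: 4.9
tool_pos: [0.6101, -0.3168, 0.0798]
tcp_rot: [-3.139, -0.027, 0.006]
wrist_force: [-0.1, 0.2, -0.6]
width: 0.992
grip_force: 0.0
```

```bash
python3 look.py w2 tray:.018; python3 -c "
from h import *
plan([.6104,-.318,.075],np.radians(-89.2),85)"
```

```text
[ 0.6101 -0.3168  0.0798] [[1.0, 0.017, -0.004], [0.017, -1.0, 0.002], [-0.004, -0.002, -1.0]] 4.9 0.9915362509771449 0.0
tray 0.59 [195, 105, 362, 366] (0.619, -0.3188, 142.3, 68.9, 1.4)
tray tip [262.5, 280.7] [ 0.6096 -0.3196  0.    ]
n 1 turn [ 0.002 -0.004  0.003] world shift mm [-2.8  1.1 -9.9]
[[[0.002, -0.004, 0.003], [-2.8, -1.2, 9.9], 85]]
```

View pics/w2.png

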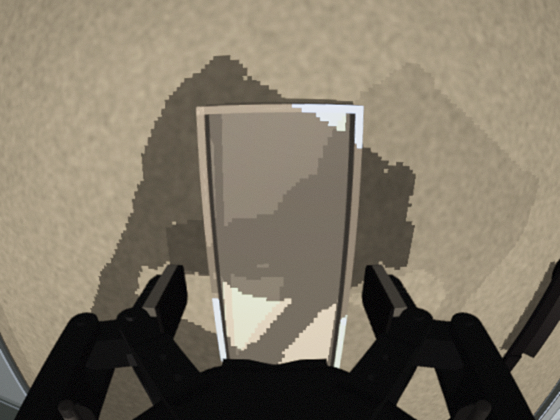

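The fingers (columns 185 and 365) stand either side of the tray at mid-length.

Emit:
step_arm:
  targets:
    - [[0,0,0],[0,0,5],85]
    - [[0,0,0],[0,0,2],85]
    - [[0,0,0],[0,0,0],85]

```text
time: 5.3
tool_pos: [0.6117, -0.3189, 0.0759]
tcp_rot: [3.141, 0.025, 0.002]
wrist_force: [-0.2, 0.4, -0.3]
width: 0.997
grip_force: 0.0
```

Emit:
step_arm:
  targets:
    - [[0,0,0],[0,0,0],60]
    - [[0,0,0],[0,0,0],60]
    - [[0,0,0],[0,0,0],60]
    - [[0,0,0],[0,0,0],60]
  grip_force: 30

```text
time: 5.63
tool_pos: [0.6116, -0.3189, 0.0756]
tcp_rot: [3.141, 0.025, 0.001]
wrist_force: [0.2, 0.7, 2.6]
width: 0.782
grip_force: 34.7
```

```bash
python3 -c "
from h import *
for i in range(3):
  s=read_state(); print(s['time'],s['tool_pos'],s['width'],s['grip_force'],s['wrist_force'])
  c=calibration('wrist');print(-np.array(c['R']).T@c['t'])"
```

```text
5.6333 [ 0.6115822  -0.31890637  0.07559702] 0.7820613101866175 34.73702609539032 [0.15061911 0.71987731 2.64959149]
[ 0.69296105 -0.31720343  0.14507231]
5.6333 [ 0.6115822  -0.31890637  0.07559702] 0.7820613101866175 34.73702609539032 [0.15061911 0.71987731 2.64959149]
[ 0.69296105 -0.31720343  0.14507231]
5.6333 [ 0.6115822  -0.31890637  0.07559702] 0.7820613101866175 34.73702609539032 [0.15061911 0.71987731 2.64959149]
[ 0.69296105 -0.31720343  0.14507231]
```

Emit:
step_arm:
  targets:
    - [[0,0,0],[0,0,-10],60]
    - [[0,0,0],[0,0,-20],60]
    - [[0,0,0],[0,0,-40],60]
    - [[0,0,0],[0,0,-40],60]
    - [[0,0,0],[0,0,-40],60]
  grip_force: 45

```text
time: 6.05
tool_pos: [0.6103, -0.3182, 0.2253]
tcp_rot: [-3.14, -0.025, 0.004]
wrist_force: [0.8, 0.2, -1.8]
width: 0.774
grip_force: 52.6
```

```bash
python3 -c "
from h import *
s=read_state();print(s['q'],s['width'],s['wrist_force'])
plan([.623,.016,.235],np.radians(0),60,step=30)"
```

```text
[-5.16809767e-01  3.44106620e-01  1.64904256e+00 -5.95627259e-07
  1.15138359e+00  1.03830238e+00] 0.774317271520658 [ 0.75867219  0.18426272 -1.79360045]
n 13 turn [-3.000e-03  1.000e-03 -1.555e+00] world shift mm [ 12.7 334.2   9.7]
[[[-0.0, 0.0, -0.12], [1.4, -25.7, -0.7], 60], [[-0.0, 0.0, -0.12], [4.4, -25.3, -0.7], 60], [[-0.0, 0.0, -0.12], [7.4, -24.6, -0.7], 60], [[-0.0, 0.0, -0.12], [10.3, -23.6, -0.7], 60], [[-0.0, 0.0, -0.12], [13.1, -22.2, -0.7], 60]]
[[[-0.0, 0.0, -0.12], [15.6, -20.5, -0.7], 60], [[-0.0, 0.0, -0.12], [17.9, -18.4, -0.7], 60], [[-0.0, 0.0, -0.12], [20.0, -16.2, -0.7], 60], [[-0.0, 0.0, -0.12], [21.8, -13.7, -0.7], 60], [[-0.0, 0.0, -0.12], [23.3, -11.0, -0.7], 60]]
[[[-0.0, 0.0, -0.12], [24.4, -8.1, -0.7], 60], [[-0.0, 0.0, -0.12], [25.2, -5.1, -0.7], 60], [[-0.0, 0.0, -0.12], [25.6, -2.1, -0.7], 60]]
```

Emit:
step_arm:
  targets:
    - [[0,0,-0.12],[1,-26,-1],60]
    - [[0,0,-0.12],[4,-25,-1],60]
    - [[0,0,-0.12],[7,-25,-1],60]
    - [[0,0,-0.12],[10,-24,-1],60]
    - [[0,0,-0.12],[13,-22,-1],60]

```text
time: 6.47
tool_pos: [0.6136, -0.1887, 0.2298]
tcp_rot: [-2.991, -0.96, 0.001]
wrist_force: [-0.1, -0.0, -2.0]
width: 0.778
grip_force: 52.6
```

Emit:
step_arm:
  targets:
    - [[0,0,-0.12],[16,-21,-1],60]
    - [[0,0,-0.12],[18,-18,-1],60]
    - [[0,0,-0.12],[20,-16,-1],60]
    - [[0,0,-0.12],[22,-14,-1],60]
    - [[0,0,-0.12],[23,-11,-1],60]

```text
time: 6.88
tool_pos: [0.6184, -0.0596, 0.2348]
tcp_rot: [-2.573, -1.801, 0.001]
wrist_force: [0.6, 0.6, -2.0]
width: 0.775
grip_force: 52.6
```

Emit:
step_arm:
  targets:
    - [[0,0,-0.12],[24,-8,0],60]
    - [[0,0,-0.12],[25,-5,0],60]
    - [[0,0,-0.12],[26,-2,0],60]
    - [[0,0,0],[0,0,0],60]

```text
time: 7.22
tool_pos: [0.6212, 0.0201, 0.2347]
tcp_rot: [-2.206, -2.234, -0.002]
wrist_force: [0.6, -1.0, -1.3]
width: 0.775
grip_force: 52.6
```

```bash
python3 look.py w3 shoebox:.082 tray:.18; python3 -c "
from h import *
plan([.623,.016,.235],np.radians(0),60,step=30)
im=read_camera('top'); cv2.imwrite('pics/t3.png',cv2.resize(im[110:250,200:340,::-1],(600,600),interpolation=cv2.INTER_CUBIC))"
```

```text
[0.6212 0.0201 0.2347] [[-0.013, 1.0, -0.001], [1.0, 0.013, 0.002], [0.002, -0.001, -1.0]] 7.22 0.7745634460674269 52.61376678943634
shoebox 0.97 [21, 80, 394, 322] (0.5531, 0.0188, 304.8, 195.4, -0.2)
shoebox tip [188.5, 204.7] [0.5522 0.017  0.    ]
tray 0.96 [185, 109, 359, 365] (0.6205, 0.0342, 131.1, 66.4, -88.7)
tray 0.61 [18, 268, 90, 351] (0.4942, -0.0056, 47.9, 39.5, -58.2)
tray tip [318.7, 68.3] [ 0.3336 -0.1713  0.    ]
n 1 turn [-0.     0.     0.003] world shift mm [1.4 1.  0.3]
[[[-0.0, 0.0, 0.003], [1.0, 1.4, -0.3], 60]]
```

View pics/w3.png

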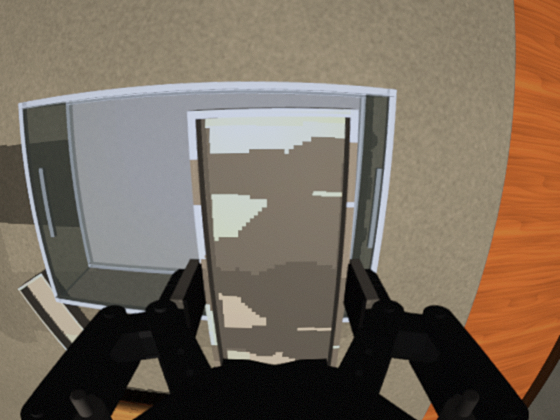

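The held tray (185–359, 109–365) hangs straight over the far end of the box; box rim spans columns 21–394.

Emit:
step_arm:
  targets:
    - [[0,0,0],[-1,2,40],60]
    - [[0,0,0],[0,0,40],60]
    - [[0,0,0],[0,0,40],60]
    - [[0,0,0],[0,0,20],60]
    - [[0,0,0],[0,0,0],60]

```text
time: 7.93
tool_pos: [0.6188, 0.0138, 0.0882]
tcp_rot: [-2.212, -2.218, 0.014]
wrist_force: [-1.1, -1.3, -2.3]
width: 0.778
grip_force: 52.6
```

Emit:
step_arm:
  targets:
    - [[0,0,0],[0,0,8],60]
    - [[0,0,0],[0,0,5],60]
    - [[0,0,0],[0,0,2],60]
    - [[0,0,0],[0,0,1],60]
    - [[0,0,0],[0,0,0],60]

```text
time: 8.35
tool_pos: [0.6249, 0.0148, 0.0803]
tcp_rot: [2.215, 2.226, 0.003]
wrist_force: [1.1, 0.1, -1.3]
width: 0.773
grip_force: 52.6
```

Emit:
step_arm:
  targets:
    - [[0,0,0],[0,0,1],60]
    - [[0,0,0],[0,0,0.5],60]
    - [[0,0,0],[0,0,0],60]

```text
time: 8.6
tool_pos: [0.6247, 0.0149, 0.0788]
tcp_rot: [2.215, 2.226, 0.002]
wrist_force: [0.6, 0.4, 3.3]
width: 0.779
grip_force: 53.2
```

Contact (force turned upward). Release slowly, then retreat.

Emit:
step_arm:
  targets:
    - [[0,0,0],[0,0,0],72]
    - [[0,0,0],[0,0,0],78]
    - [[0,0,0],[0,0,0],82]
    - [[0,0,0],[0,0,0],82]
    - [[0,0,0],[0,0,0],82]

```text
time: 9.02
tool_pos: [0.6237, 0.0149, 0.0772]
tcp_rot: [-2.216, -2.227, 0.0]
wrist_force: [-0.1, 0.1, -0.3]
width: 0.961
grip_force: 0.0
```

Emit:
step_arm:
  targets:
    - [[0,0,0],[0,0,-20],82]
    - [[0,0,0],[0,0,-40],82]
    - [[0,0,0],[0,0,-40],82]
    - [[0,0,0],[0,0,-40],82]
    - [[0,0,0],[0,0,0],82]

```text
time: 9.43
tool_pos: [0.629, 0.0148, 0.2277]
tcp_rot: [2.208, 2.219, 0.018]
wrist_force: [1.3, -0.5, 1.0]
width: 0.96
grip_force: 0.0
```

```bash
python3 look.py w4 shoebox:.082 tray:.021; python3 -c "
from h import *
plan([.52,.26,.25],np.radians(90),85,step=40)"
```

```text
[0.629  0.0148 0.2277] [[-0.005, 1.0, 0.016], [1.0, 0.005, -0.0], [-0.0, 0.016, -1.0]] 9.43 0.9596273763971346 0.0
shoebox 0.75 [2, 72, 384, 320] (0.5533, 0.0187, 302.7, 194.1, -0.4)
shoebox tip [181.4, 193.4] [0.5548 0.021  0.    ]
tray 0.79 [224, 104, 306, 271] (0.6245, 0.0141, 159.9, 68.5, -89.3)
tray 0.67 [6, 273, 76, 350] (0.3338, -0.1412, 104.6, 89.7, -60.6)
tray tip [322.8, 59.1] [ 0.3335 -0.1758  0.    ]
tray tip [190.7, 267.2] [0.6256 0.0114 0.    ]
n 14 turn [-0.003 -0.003 -1.566] world shift mm [-102.6  245.1   34.6]
[[[-0.0, -0.0, -0.112], [17.5, -7.2, -2.4], 85], [[-0.0, -0.0, -0.112], [18.2, -5.2, -2.5], 85], [[-0.0, -0.0, -0.112], [18.7, -3.2, -2.5], 85], [[-0.0, -0.0, -0.112], [18.9, -1.1, -2.5], 85], [[-0.0, -0.0, -0.112], [18.9, 1.1, -2.5], 85]]
[[[-0.0, -0.0, -0.112], [18.7, 3.2, -2.5], 85], [[-0.0, -0.0, -0.112], [18.2, 5.2, -2.5], 85], [[-0.0, -0.0, -0.112], [17.5, 7.2, -2.5], 85], [[-0.0, -0.0, -0.112], [16.6, 9.2, -2.5], 85], [[-0.0, -0.0, -0.112], [15.5, 10.9, -2.5], 85]]
[[[-0.0, -0.0, -0.112], [14.2, 12.6, -2.5], 85], [[-0.0, -0.0, -0.112], [12.7, 14.1, -2.5], 85], [[-0.0, -0.0, -0.112], [11.0, 15.4, -2.5], 85], [[-0.0, -0.0, -0.112], [9.2, 16.6, -2.5], 85]]
```

View pics/w4.png

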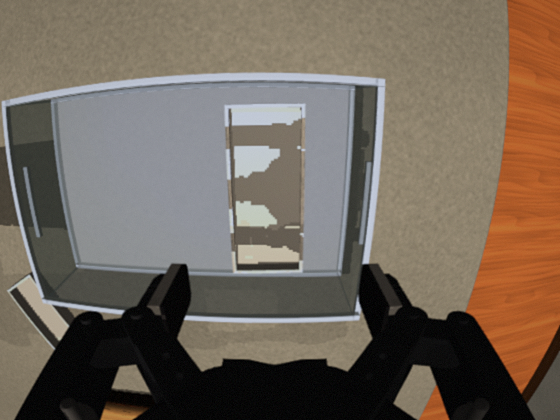

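Tray lies flat at the far end (columns 224–306), centre about (0.072,-0.004) in the box frame. Now to the tin.

```bash
python3 -c "
from h import *
plan([.625,.295,.225],np.radians(90),85,step=40)"
```

```text
n 14 turn [-0.003 -0.003 -1.566] world shift mm [  2.4 280.1   9.6]
[[[-0.0, -0.0, -0.112], [20.0, 0.3, -0.7], 85], [[-0.0, -0.0, -0.112], [19.8, 2.5, -0.7], 85], [[-0.0, -0.0, -0.112], [19.4, 4.7, -0.7], 85], [[-0.0, -0.0, -0.112], [18.8, 6.8, -0.7], 85], [[-0.0, -0.0, -0.112], [17.9, 8.9, -0.7], 85]]
[[[-0.0, -0.0, -0.112], [16.8, 10.8, -0.7], 85], [[-0.0, -0.0, -0.112], [15.5, 12.7, -0.7], 85], [[-0.0, -0.0, -0.112], [14.0, 14.3, -0.7], 85], [[-0.0, -0.0, -0.112], [12.3, 15.8, -0.7], 85], [[-0.0, -0.0, -0.112], [10.5, 17.0, -0.7], 85]]
[[[-0.0, -0.0, -0.112], [8.5, 18.1, -0.7], 85], [[-0.0, -0.0, -0.112], [6.4, 18.9, -0.7], 85], [[-0.0, -0.0, -0.112], [4.3, 19.5, -0.7], 85], [[-0.0, -0.0, -0.112], [2.1, 19.9, -0.7], 85]]
```

Emit:
step_arm:
  targets:
    - [[0,0,-0.112],[20,0,-1],85]
    - [[0,0,-0.112],[20,3,-1],85]
    - [[0,0,-0.112],[19,5,-1],85]
    - [[0,0,-0.112],[19,7,-1],85]
    - [[0,0,-0.112],[18,9,-1],85]

```text
time: 10.1
tool_pos: [0.624, 0.1157, 0.2195]
tcp_rot: [-1.505, -2.753, 0.005]
wrist_force: [1.1, -0.4, 0.4]
width: 0.996
grip_force: 0.0
```

Emit:
step_arm:
  targets:
    - [[0,0,-0.112],[17,11,-1],85]
    - [[0,0,-0.112],[16,13,-1],85]
    - [[0,0,-0.112],[14,14,-1],85]
    - [[0,0,-0.112],[12,16,-1],85]
    - [[0,0,-0.112],[10,17,-1],85]

```text
time: 10.52
tool_pos: [0.6253, 0.2161, 0.2243]
tcp_rot: [-0.685, -3.062, 0.004]
wrist_force: [-0.2, 0.8, -0.3]
width: 0.991
grip_force: 0.0
```

Emit:
step_arm:
  targets:
    - [[0,0,-0.112],[8,18,0],85]
    - [[0,0,-0.112],[6,19,0],85]
    - [[0,0,-0.112],[4,20,0],85]
    - [[0,0,-0.112],[2,20,0],85]
    - [[0,0,0],[0,0,0],85]

```text
time: 10.93
tool_pos: [0.627, 0.2986, 0.2243]
tcp_rot: [0.014, -3.138, -0.0]
wrist_force: [0.0, 0.7, -0.5]
width: 0.992
grip_force: 0.0
```

```bash
cat >> h.py <<'E'
def circ(mask,cam,z,cal=None):
    cs,_=cv2.findContours(mask.astype(np.uint8),cv2.RETR_EXTERNAL,cv2.CHAIN_APPROX_NONE)
    c=max(cs,key=cv2.contourArea)[:,0,:]
    P=np.array([atz(cam,(v,u),z,cal)[:2] for u,v in c]).astype(np.float32)*1000
    (x,y),r=cv2.minEnclosingCircle(P); return [round(float(a),1) for a in (x,y,2*r)]
E
sed -i "s/fitrect(d\['region'\],'wrist',z,cal))/fitrect(d['region'],'wrist',z,cal),circ(d['region'],'wrist',z,cal))/" look.py
python3 look.py w5 tin:.026 jar:.054 stool:.07
```

```text
[0.627  0.2986 0.2243] [[-1.0, -0.009, -0.004], [-0.009, 1.0, 0.0], [0.004, 0.0, -1.0]] 10.93 0.9920611753033383 0.0
tin 0.67 [250, 104, 311, 167] (0.5744, 0.3037, 50.4, 50.2, -89.4) [574.1, 303.5, 52.4]
tin 0.44 [437, 28, 540, 188] (0.5343, 0.5099, 142.4, 119.9, -8.5) [532.7, 514.1, 168.0]
tin tip [132.9, 277.4] [0.5742 0.3014 0.    ]
jar 0.66 [250, 0, 278, 6] (0.4706, 0.2906, 19.6, 4.9, 89.7) [468.6, 290.6, 19.6]
jar 0.22 [0, 162, 49, 222] (0.6131, 0.0468, 77.8, 62.6, -89.0) [614.3, 46.3, 97.6]
stool 0.85 [434, 28, 542, 186] (0.536, 0.4749, 120.3, 99.7, -7.8) [532.9, 478.3, 143.4]
stool tip [103.0, 472.7] [0.5324 0.4989 0.    ]
```

View pics/w5.png

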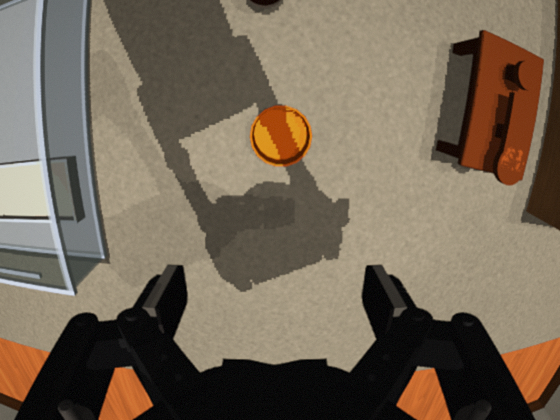

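The tin is at (280,135) in the wrist view, the stool far right. Going to (0.574, 0.303).

Emit:
step_arm:
  targets:
    - [[0,0,0],[26,2,20],85]
    - [[0,0,0],[27,2,25],85]
    - [[0,0,0],[0,0,40],85]
    - [[0,0,0],[0,0,35],85]
    - [[0,0,0],[0,0,0],85]

```text
time: 11.7
tool_pos: [0.5699, 0.2963, 0.0995]
tcp_rot: [0.002, -3.129, 0.01]
wrist_force: [-2.0, -1.9, -1.9]
width: 0.995
grip_force: 0.0
```

```bash
python3 look.py - tin:.026; python3 -c "
from h import *
plan([.574,.303,.079],np.radians(90),85,step=40)"
```

```text
[0.5699 0.2963 0.0995] [[-1.0, -0.001, -0.013], [-0.001, 1.0, -0.006], [0.013, -0.006, -1.0]] 11.7 0.994577950058186 0.0
tin 0.93 [241, 215, 340, 317] (0.5691, 0.304, 59.4, 50.6, -0.4) [569.2, 304.5, 60.4]
tin tip [253.0, 287.3] [0.5727 0.3036 0.    ]
n 1 turn [0.    0.001 0.001] world shift mm [ -2.4   3.7 -29.6]
[[[0.0, 0.001, 0.001], [2.4, 3.7, 29.6], 85]]
```

Emit:
step_arm:
  targets:
    - [[0,0,0],[3,4,10],85]
    - [[0,0,0],[0,0,15],85]
    - [[0,0,0],[0,0,4],85]
    - [[0,0,0],[0,0,0],85]

```text
time: 12.18
tool_pos: [0.5726, 0.3036, 0.0787]
tcp_rot: [-0.003, 3.141, 0.0]
wrist_force: [0.2, 0.1, -0.3]
width: 0.995
grip_force: 0.0
```

Emit:
step_arm:
  targets:
    - [[0,0,0],[0,0,0],65]
    - [[0,0,0],[0,0,0],55]
    - [[0,0,0],[0,0,0],45]
    - [[0,0,0],[0,0,0],45]
    - [[0,0,0],[0,0,0],45]
  grip_force: 25

```text
time: 12.6
tool_pos: [0.5734, 0.3039, 0.0798]
tcp_rot: [-0.003, 3.139, 0.002]
wrist_force: [-0.5, 0.2, 5.5]
width: 0.593
grip_force: 26.5
```

Emit:
step_arm:
  targets:
    - [[0,0,0],[0,0,-10],45]
    - [[0,0,0],[0,0,-20],45]
    - [[0,0,0],[0,0,-40],45]
    - [[0,0,0],[0,0,-40],45]
    - [[0,0,0],[0,0,0],45]

```text
time: 13.02
tool_pos: [0.5768, 0.3056, 0.1985]
tcp_rot: [-0.004, 3.128, 0.01]
wrist_force: [2.0, 1.0, 0.6]
width: 0.594
grip_force: 26.3
```

```bash
python3 look.py w6 tin:.12; python3 -c "
from h import *
plan([.625,.016,.225],np.radians(89),45,step=35)"
```

```text
[0.5768 0.3056 0.1985] [[-1.0, -0.002, 0.013], [-0.002, 1.0, 0.006], [-0.013, 0.006, -1.0]] 13.02 0.5942862014770117 26.31159528158605
tin 0.89 [220, 219, 333, 332] (0.5886, 0.306, 73.2, 59.6, 4.8) [588.8, 305.6, 74.2]
tin tip [261.5, 273.6] [0.6435 0.3067 0.    ]
n 9 turn [0.001 0.001 0.02 ] world shift mm [  52.4 -287.5   35.5]
[[[0.0, 0.0, 0.002], [-5.8, -32.0, -4.0], 45], [[0.0, 0.0, 0.002], [-5.8, -31.9, -4.0], 45], [[0.0, 0.0, 0.002], [-5.9, -31.9, -4.0], 45], [[0.0, 0.0, 0.002], [-6.0, -31.9, -4.0], 45], [[0.0, 0.0, 0.002], [-6.0, -31.9, -4.0], 45]]
[[[0.0, 0.0, 0.002], [-6.1, -31.9, -3.9], 45], [[0.0, 0.0, 0.002], [-6.2, -31.9, -3.9], 45], [[0.0, 0.0, 0.002], [-6.2, -31.9, -3.9], 45], [[0.0, 0.0, 0.002], [-6.3, -31.9, -3.9], 45]]
```

Emit:
step_arm:
  targets:
    - [[0,0,0],[-6,-32,-4],45]
    - [[0,0,0],[-6,-32,-4],45]
    - [[0,0,0],[-6,-32,-4],45]
    - [[0,0,0],[-6,-32,-4],45]
    - [[0,0,0],[-6,-32,-4],45]

```text
time: 13.58
tool_pos: [0.6011, 0.1419, 0.2058]
tcp_rot: [0.004, -3.137, 0.002]
wrist_force: [0.4, -0.1, -0.9]
width: 0.587
grip_force: 26.3
```

Emit:
step_arm:
  targets:
    - [[0,0,0.01],[-6,-32,-4],45]
    - [[0,0,0.01],[-6,-32,-4],45]
    - [[0,0,0],[-6,-32,-4],45]
    - [[0,0,0],[-6,-32,-4],45]
    - [[0,0,0],[0,0,0],45]

```text
time: 14.0
tool_pos: [0.6253, 0.0099, 0.2228]
tcp_rot: [-0.034, -3.139, 0.004]
wrist_force: [-0.3, 0.7, -0.4]
width: 0.585
grip_force: 26.4
```

```bash
python3 look.py w7 tray:.021 shoebox:.082; python3 -c "
from h import *
plan([.625,.016,.1],np.radians(89),45,step=35)"
```

```text
[0.6253 0.0099 0.2228] [[-1.0, 0.022, -0.002], [0.022, 1.0, -0.003], [0.002, -0.003, -1.0]] 14.0 0.5850550363916543 26.40162250259891
tray 0.91 [186, 152, 369, 232] (0.6228, 0.014, 160.4, 71.7, -88.9) [624.9, 14.3, 172.9]
tray 0.46 [138, 0, 427, 310] (0.5968, 0.019, 303.8, 252.4, -0.8) [596.0, 18.1, 392.4]
tray tip [190.1, 279.6] [0.6262 0.0146 0.    ]
shoebox 0.57 [140, 0, 426, 310] (0.5851, 0.0175, 236.6, 195.0, -0.7) [584.7, 16.9, 305.2]
shoebox tip [108.5, 284.8] [0.5508 0.0206 0.    ]
n 4 turn [ 0.    -0.003  0.   ] world shift mm [   0.6   -0.2 -122.7]
[[[0.0, -0.001, 0.0], [-0.2, -0.1, 30.7], 45], [[0.0, -0.001, 0.0], [-0.2, -0.1, 30.7], 45], [[0.0, -0.001, 0.0], [-0.2, -0.1, 30.7], 45], [[0.0, -0.001, 0.0], [-0.2, -0.1, 30.7], 45]]
```

View pics/w7.png

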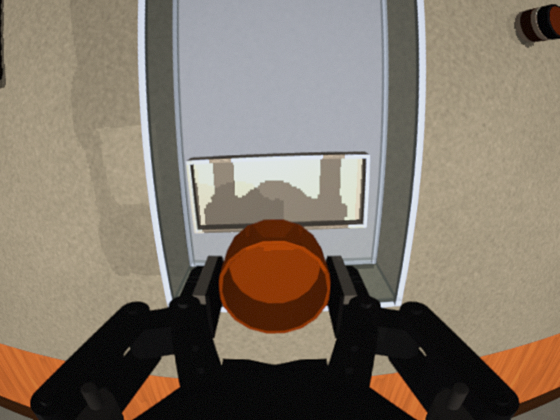

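The tin is held upright (ring at (275,275)), over the tray (186–369, 152–232). Lowering.

Emit:
step_arm:
  targets:
    - [[0,0,0],[0,0,40],45]
    - [[0,0,0],[0,0,40],45]
    - [[0,0,0],[0,0,30],45]
    - [[0,0,0],[0,0,12],45]
    - [[0,0,0],[0,0,0],45]

```text
time: 14.67
tool_pos: [0.6218, 0.0166, 0.0977]
tcp_rot: [-0.025, -3.132, -0.0]
wrist_force: [0.3, 0.5, -1.1]
width: 0.59
grip_force: 26.4
```

Emit:
step_arm:
  targets:
    - [[0,0,0],[0,0,6],45]
    - [[0,0,0],[0,0,4],45]
    - [[0,0,0],[0,0,2],45]
    - [[0,0,0],[0,0,0],45]
    - [[0,0,0],[0,0,0],45]

```text
time: 15.08
tool_pos: [0.6264, 0.0153, 0.0918]
tcp_rot: [0.028, 3.139, -0.0]
wrist_force: [0.7, -1.1, -0.3]
width: 0.594
grip_force: 26.4
```

Emit:
step_arm:
  targets:
    - [[0,0,0],[-1,0,3],45]
    - [[0,0,0],[0,0,2],45]
    - [[0,0,0],[0,0,1],45]
    - [[0,0,0],[0,0,0],45]
    - [[0,0,0],[0,0,0],45]

```text
time: 15.5
tool_pos: [0.6267, 0.0152, 0.0848]
tcp_rot: [0.028, 3.141, -0.0]
wrist_force: [-0.9, -0.3, 2.9]
width: 0.591
grip_force: 26.7
```

Emit:
step_arm:
  targets:
    - [[0,0,0],[0,0,0],56]
    - [[0,0,0],[0,0,0],62]
    - [[0,0,0],[0,0,0],70]
    - [[0,0,0],[0,0,0],75]
    - [[0,0,0],[0,0,0],75]

```text
time: 15.92
tool_pos: [0.6263, 0.0153, 0.0842]
tcp_rot: [-0.028, -3.141, -0.0]
wrist_force: [-0.7, -0.5, 0.0]
width: 0.88
grip_force: 0.0
```

Emit:
step_arm:
  targets:
    - [[0,0,0],[0,0,-20],75]
    - [[0,0,0],[0,0,-40],75]
    - [[0,0,0],[0,0,-40],75]
    - [[0,0,0],[-20,0,-40],75]
    - [[0,0,0],[-20,0,0],75]

```text
time: 16.33
tool_pos: [0.6694, 0.0146, 0.2321]
tcp_rot: [0.028, 3.127, -0.0]
wrist_force: [1.7, 0.8, 1.8]
width: 0.879
grip_force: 0.0
```

Emit:
step_arm:
  targets:
    - [[0,0,0],[0,0,0],75]
    - [[0,0,0],[0,0,0],75]

```text
time: 16.5
tool_pos: [0.666, 0.0146, 0.2226]
tcp_rot: [0.028, 3.14, 0.0]
wrist_force: [0.0, 0.4, -0.1]
width: 0.881
grip_force: 0.0
```

```bash
python3 look.py w8 tin:.031 tray:.021; python3 -c "
from h import *
plan([.48,.275,.25],np.radians(90),85,step=38)"
```

```text
[0.666  0.0146 0.2226] [[-1.0, 0.018, 0.002], [0.018, 1.0, 0.0], [-0.002, 0.0, -1.0]] 16.5 0.8805371610872256 0.0
tin 0.88 [242, 119, 308, 182] (0.6261, 0.0158, 51.3, 51.2, 88.9) [626.2, 15.5, 52.6]
tin tip [147.1, 272.9] [0.6271 0.0144 0.    ]
tray 0.67 [177, 110, 366, 189] (0.6243, 0.0133, 160.6, 69.1, -89.3) [624.7, 13.7, 172.2]
n 9 turn [-0.    -0.003 -0.018] world shift mm [-183.7  260.4   30.1]
[[[-0.0, -0.0, -0.002], [20.9, 28.6, -3.3], 85], [[-0.0, -0.0, -0.002], [20.9, 28.6, -3.3], 85], [[-0.0, -0.0, -0.002], [20.8, 28.6, -3.3], 85], [[-0.0, -0.0, -0.002], [20.8, 28.7, -3.3], 85], [[-0.0, -0.0, -0.002], [20.7, 28.7, -3.3], 85]]
[[[-0.0, -0.0, -0.002], [20.6, 28.8, -3.3], 85], [[-0.0, -0.0, -0.002], [20.6, 28.8, -3.3], 85], [[-0.0, -0.0, -0.002], [20.5, 28.9, -3.3], 85], [[-0.0, -0.0, -0.002], [20.5, 28.9, -3.3], 85]]
```

View pics/w8.png

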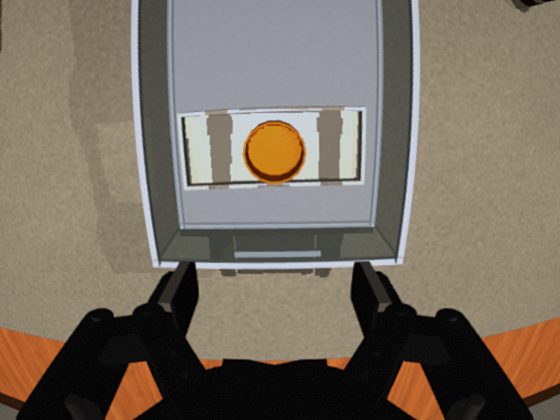

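Tin stands in the tray at (274,151). Now the jar.

Emit:
step_arm:
  targets:
    - [[0,0,0],[21,29,-3],85]
    - [[0,0,0],[21,29,-3],85]
    - [[0,0,0],[21,29,-3],85]
    - [[0,0,0],[21,29,-3],85]
    - [[0,0,0],[21,29,-3],85]

```text
time: 17.17
tool_pos: [0.5607, 0.1622, 0.2358]
tcp_rot: [-0.029, -3.14, 0.001]
wrist_force: [0.0, 0.1, -0.1]
width: 0.992
grip_force: 0.0
```

Emit:
step_arm:
  targets:
    - [[0,0,-0.01],[20,29,-3],85]
    - [[0,0,-0.01],[20,29,-3],85]
    - [[0,0,0],[20,29,-3],85]
    - [[0,0,0],[15,29,-3],85]
    - [[0,0,0],[0,0,0],85]

```text
time: 17.58
tool_pos: [0.4851, 0.2818, 0.2487]
tcp_rot: [0.01, -3.14, -0.003]
wrist_force: [-0.5, -0.3, 0.3]
width: 0.99
grip_force: 0.0
```

Emit:
step_arm:
  targets:
    - [[0,0,0],[0,0,0],85]
    - [[0,0,0],[0,0,0],85]

```text
time: 17.75
tool_pos: [0.4879, 0.2775, 0.2481]
tcp_rot: [0.005, -3.141, 0.002]
wrist_force: [-0.0, 0.3, 0.3]
width: 0.998
grip_force: 0.0
```

```bash
python3 look.py w9 jar:.054 jar:.027; python3 -c "
from h import *
im=read_camera('scene')
for d in tip_of('scene','jar')[:1]: print(atz('scene',d['at'],0))"
```

```text
[0.4879 0.2775 0.2481] [[-1.0, -0.003, -0.001], [-0.003, 1.0, -0.001], [0.001, -0.001, -1.0]] 17.75 0.9975203797992191 0.0
jar 0.56 [264, 118, 308, 163] (0.4391, 0.2887, 37.1, 34.3, 0.4) [439.1, 288.0, 38.9]
jar tip [135.5, 283.8] [0.4408 0.2868 0.    ]
jar 0.56 [264, 118, 308, 163] (0.4425, 0.2899, 40.9, 37.8, 0.4) [442.5, 289.0, 42.8]
jar tip [135.5, 283.8] [0.4408 0.2868 0.    ]
[0.44429742 0.28856071 0.        ]
```

View pics/w9.png

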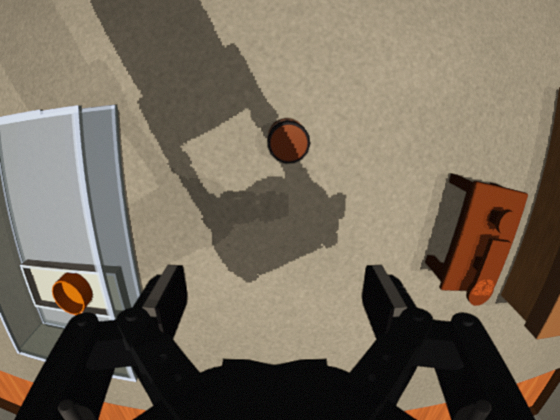

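Jar at (288,140) in the view, world about (0.440,0.2875). Gripping with TCP at 0.103 so the tips stay above the tin's rim later.

Emit:
step_arm:
  targets:
    - [[0,0,0],[24,5,15],85]
    - [[0,0,0],[24,5,20],85]
    - [[0,0,0],[0,0,40],85]
    - [[0,0,0],[0,0,40],85]
    - [[0,0,0],[0,0,10],85]

```text
time: 18.52
tool_pos: [0.4364, 0.2853, 0.118]
tcp_rot: [0.003, -3.133, 0.008]
wrist_force: [-1.4, 0.3, -0.5]
width: 0.991
grip_force: 0.0
```

Emit:
step_arm:
  targets:
    - [[0,0,0],[0,0,0],85]
    - [[0,0,0],[0,0,0],85]

```text
time: 18.68
tool_pos: [0.4408, 0.2876, 0.124]
tcp_rot: [0.003, -3.141, 0.001]
wrist_force: [1.1, -0.7, 0.5]
width: 0.998
grip_force: 0.0
```

```bash
python3 look.py - jar:.054; python3 -c "
from h import *
plan([.440,.2875,.103],np.radians(90),85,step=38)"
```

```text
[0.4408 0.2876 0.124 ] [[-1.0, -0.002, -0.001], [-0.002, 1.0, -0.0], [0.001, -0.0, -1.0]] 18.68 0.997739837945109 0.0
jar 0.57 [239, 202, 310, 302] (0.4318, 0.2903, 52.3, 35.1, -11.2) [431.2, 287.6, 52.6]
jar tip [229.5, 276.8] [0.4402 0.2896 0.    ]
n 1 turn [0.003 0.004 0.002] world shift mm [ -2.5  -1.3 -23.4]
[[[0.003, 0.004, 0.002], [2.6, -1.3, 23.4], 85]]
```

Emit:
step_arm:
  targets:
    - [[0,0,0],[1,1,10],85]
    - [[0,0,0],[0,0,8],85]
    - [[0,0,0],[0,0,3],85]
    - [[0,0,0],[0,0,0],70]
    - [[0,0,0],[0,0,0],55]
  grip_force: 30

```text
time: 19.25
tool_pos: [0.4389, 0.2885, 0.1021]
tcp_rot: [0.004, -3.141, 0.001]
wrist_force: [-0.3, 0.0, 0.3]
width: 0.741
grip_force: 0.0
```

Emit:
step_arm:
  targets:
    - [[0,0,0],[0,0,0],45]
    - [[0,0,0],[0,0,0],38]
    - [[0,0,0],[0,0,0],28]
    - [[0,0,0],[0,0,0],28]
    - [[0,0,0],[0,0,0],28]

```text
time: 19.67
tool_pos: [0.4396, 0.2889, 0.103]
tcp_rot: [-0.003, 3.141, 0.001]
wrist_force: [-0.7, 0.2, 1.6]
width: 0.413
grip_force: 30.0
```

Emit:
step_arm:
  targets:
    - [[0,0,0],[0,0,-10],28]
    - [[0,0,0],[0,0,-20],28]
    - [[0,0,0],[0,0,-40],28]
    - [[0,0,0],[0,0,-40],28]
    - [[0,0,0],[0,0,-20],28]

```text
time: 20.08
tool_pos: [0.4408, 0.2897, 0.2381]
tcp_rot: [-0.004, 3.136, 0.005]
wrist_force: [1.3, 0.9, 0.0]
width: 0.409
grip_force: 30.2
```

Emit:
step_arm:
  targets:
    - [[0,0,0],[0,0,0],28]
    - [[0,0,0],[0,0,0],28]

```text
time: 20.25
tool_pos: [0.4401, 0.2892, 0.2349]
tcp_rot: [-0.003, 3.138, 0.003]
wrist_force: [0.6, -1.1, -0.8]
width: 0.41
grip_force: 30.2
```

```bash
python3 -c "
from h import *
plan([.6265,.0155,.235],np.radians(90),28,step=36)"
```

```text
n 10 turn [0.002 0.004 0.002] world shift mm [ 1.864e+02 -2.737e+02  1.000e-01]
[[[0.0, 0.0, 0.0], [-18.6, -27.4, 0.0], 28], [[0.0, 0.0, 0.0], [-18.6, -27.4, 0.0], 28], [[0.0, 0.0, 0.0], [-18.6, -27.4, 0.0], 28], [[0.0, 0.0, 0.0], [-18.6, -27.4, -0.0], 28], [[0.0, 0.0, 0.0], [-18.6, -27.4, -0.0], 28]]
[[[0.0, 0.0, 0.0], [-18.6, -27.4, -0.0], 28], [[0.0, 0.0, 0.0], [-18.6, -27.4, -0.0], 28], [[0.0, 0.0, 0.0], [-18.6, -27.4, -0.0], 28], [[0.0, 0.0, 0.0], [-18.6, -27.4, -0.0], 28], [[0.0, 0.0, 0.0], [-18.6, -27.4, -0.0], 28]]
```

Emit:
step_arm:
  targets:
    - [[0,0,0],[-19,-27,0],28]
    - [[0,0,0],[-19,-27,0],28]
    - [[0,0,0],[-19,-27,0],28]
    - [[0,0,0],[-19,-27,0],28]
    - [[0,0,0],[-19,-27,0],28]

```text
time: 20.67
tool_pos: [0.5336, 0.1524, 0.23]
tcp_rot: [0.004, -3.137, 0.002]
wrist_force: [0.8, 0.1, -0.8]
width: 0.409
grip_force: 30.3
```

Emit:
step_arm:
  targets:
    - [[0,0,0],[-19,-28,0],28]
    - [[0,0,0],[-18,-28,0],28]
    - [[0,0,0],[-18,-28,0],28]
    - [[0,0,0],[-18,-28,0],28]
    - [[0,0,0],[-18,-27,0],28]

```text
time: 21.08
tool_pos: [0.6249, 0.0135, 0.2297]
tcp_rot: [0.003, -3.136, -0.0]
wrist_force: [0.2, 0.6, 0.3]
width: 0.409
grip_force: 30.3
```

Emit:
step_arm:
  targets:
    - [[0,0,0],[0,0,25],28]
    - [[0,0,0],[0,0,25],28]
    - [[0,0,0],[0,0,0],28]
    - [[0,0,0],[0,0,0],28]
    - [[0,0,0],[0,0,0],28]

```text
time: 21.5
tool_pos: [0.6252, 0.0155, 0.1819]
tcp_rot: [0.004, -3.139, -0.0]
wrist_force: [-0.7, -0.2, -1.3]
width: 0.412
grip_force: 30.3
```

```bash
python3 look.py w10 tin:.031 jar:.12; python3 -c "
from h import *
plan([.6265,.0155,.130],np.radians(90),28,step=36)"
```

```text
[0.6252 0.0155 0.1819] [[-1.0, -0.003, -0.002], [-0.003, 1.0, 0.0], [0.002, 0.0, -1.0]] 21.5 0.41196774842034617 30.311146304011345
tin 0.64 [237, 174, 311, 234] (0.6173, 0.015, 51.7, 43.6, -88.8) [622.8, 15.4, 55.2]
tin tip [208.9, 272.3] [0.6305 0.0142 0.    ]
jar 0.63 [233, 218, 314, 328] (0.6239, 0.0177, 59.8, 38.4, -12.0) [623.2, 14.1, 60.4]
jar tip [243.3, 273.0] [0.6616 0.0148 0.    ]
n 2 turn [-0.     0.003  0.003] world shift mm [ -0.1  -0.1 -54.3]
[[[-0.0, 0.001, 0.001], [0.1, -0.0, 27.2], 28], [[-0.0, 0.001, 0.001], [0.1, -0.0, 27.2], 28]]
```

View pics/w10.png

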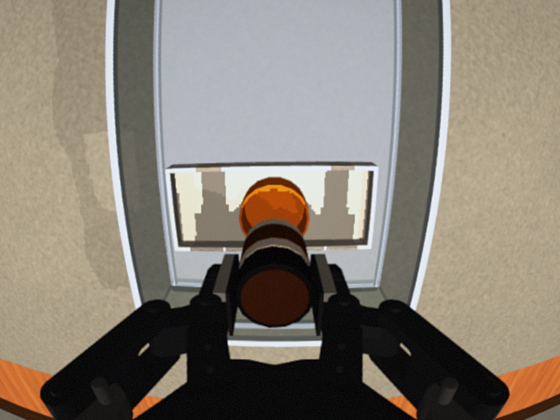

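The jar hangs upright and centred; the tin behind it at (274,208). Lowering to 0.110.

Emit:
step_arm:
  targets:
    - [[0,0,0],[0,0,25],28]
    - [[0,0,0],[0,0,15],28]
    - [[0,0,0],[0,0,0],28]
    - [[0,0,0],[0,0,0],28]

```text
time: 22.08
tool_pos: [0.6253, 0.0154, 0.1424]
tcp_rot: [0.004, -3.14, -0.0]
wrist_force: [1.1, -0.5, -1.2]
width: 0.409
grip_force: 30.3
```

Emit:
step_arm:
  targets:
    - [[0,0,0],[0,0,10],28]
    - [[0,0,0],[0,0,10],28]
    - [[0,0,0],[0,0,6],28]
    - [[0,0,0],[0,0,2],28]
    - [[0,0,0],[0,0,0],28]

```text
time: 22.5
tool_pos: [0.6252, 0.0151, 0.1136]
tcp_rot: [0.003, -3.14, 0.0]
wrist_force: [-0.9, 0.1, -1.1]
width: 0.404
grip_force: 30.3
```

Emit:
step_arm:
  targets:
    - [[0,0,0],[0,0,0],28]
    - [[0,0,0],[0,0,0],28]

```text
time: 22.67
tool_pos: [0.6262, 0.0151, 0.115]
tcp_rot: [-0.003, 3.141, -0.0]
wrist_force: [0.1, -0.2, -0.9]
width: 0.409
grip_force: 30.3
```

Emit:
step_arm:
  targets:
    - [[0,0,0],[0,0,2],28]
    - [[0,0,0],[0,0,2],28]
    - [[0,0,0],[0,0,0.5],28]
    - [[0,0,0],[0,0,0],28]
    - [[0,0,0],[0,0,0],28]

```text
time: 23.08
tool_pos: [0.6259, 0.0152, 0.1101]
tcp_rot: [0.003, -3.142, -0.0]
wrist_force: [0.9, -0.3, -0.9]
width: 0.409
grip_force: 30.4
```

Emit:
step_arm:
  targets:
    - [[0,0,0],[0,0,1],28]
    - [[0,0,0],[0,0,0.5],28]
    - [[0,0,0],[0,0,0],28]
    - [[0,0,0],[0,0,0],28]

```text
time: 23.42
tool_pos: [0.6261, 0.0152, 0.11]
tcp_rot: [-0.004, 3.141, 0.0]
wrist_force: [-2.7, 0.6, 6.9]
width: 0.406
grip_force: 31.1
```

Emit:
step_arm:
  targets:
    - [[0,0,0],[0,0,0],40]
    - [[0,0,0],[0,0,0],46]
    - [[0,0,0],[0,0,0],55]
    - [[0,0,0],[0,0,0],60]
    - [[0,0,0],[0,0,0],60]

```text
time: 23.83
tool_pos: [0.6258, 0.0152, 0.1084]
tcp_rot: [0.004, -3.141, 0.0]
wrist_force: [-0.5, -0.5, -0.1]
width: 0.703
grip_force: 0.0
```

Emit:
step_arm:
  targets:
    - [[0,0,0],[0,0,-20],60]
    - [[0,0,0],[0,0,-30],60]
    - [[0,0,0],[0,0,-40],60]
    - [[0,0,0],[-20,0,-40],60]
    - [[0,0,0],[-20,0,0],60]

```text
time: 24.25
tool_pos: [0.6686, 0.0152, 0.246]
tcp_rot: [-0.004, 3.127, -0.0]
wrist_force: [2.0, -0.1, 1.2]
width: 0.7
grip_force: 0.0
```

Emit:
step_arm:
  targets:
    - [[0,0,0],[0,0,0],85]
    - [[0,0,0],[0,0,0],85]

```text
time: 24.42
tool_pos: [0.6654, 0.0152, 0.2367]
tcp_rot: [-0.003, 3.14, -0.0]
wrist_force: [-0.6, 0.5, -0.7]
width: 0.952
grip_force: 0.0
```

```bash
python3 look.py w11 tin:.031 jar:.061 tray:.021; python3 -c "
from h import *
s=read_state(); print(s['q'])
plan([.40,-.25,.25],np.radians(-87),85,step=40)
plan([.45,-.27,.25],np.radians(93),85,step=40)"
```

```text
[0.6654 0.0152 0.2367] [[-1.0, -0.002, 0.001], [-0.002, 1.0, -0.0], [-0.001, -0.0, -1.0]] 24.42 0.9520478629134409 0.0
tin 0.71 [245, 120, 306, 174] (0.623, 0.015, 49.9, 44.9, -85.1) [626.1, 15.8, 52.0]
jar 0.7 [251, 129, 298, 180] (0.6251, 0.016, 38.8, 35.3, 0.1) [625.1, 15.8, 39.7]
jar tip [148.8, 272.4] [0.6302 0.0137 0.    ]
tray 0.96 [183, 106, 360, 184] (0.6241, 0.0137, 159.9, 69.0, -89.3) [624.5, 13.8, 172.9]
[-1.45372888e-02  2.92129783e-01  1.69865903e+00  1.65403005e-06
  1.15277758e+00 -1.58754601e+00]
n 26 turn [-3.000e-03 -0.000e+00  3.091e+00] world shift mm [-263.6 -265.3   15.1]
[[[-0.0, -0.0, 0.119], [10.2, -10.2, -0.6], 85], [[-0.0, -0.0, 0.119], [8.9, -11.3, -0.6], 85], [[-0.0, -0.0, 0.119], [7.5, -12.3, -0.6], 85], [[-0.0, -0.0, 0.119], [6.0, -13.1, -0.6], 85], [[-0.0, -0.0, 0.119], [4.4, -13.7, -0.6], 85]]
[[[-0.0, -0.0, 0.119], [2.7, -14.1, -0.6], 85], [[-0.0, -0.0, 0.119], [1.0, -14.3, -0.6], 85], [[-0.0, -0.0, 0.119], [-0.7, -14.4, -0.6], 85], [[-0.0, -0.0, 0.119], [-2.4, -14.2, -0.6], 85], [[-0.0, -0.0, 0.119], [-4.1, -13.8, -0.6], 85]]
[[[-0.0, -0.0, 0.119],
[... 547 characters left out ...]
], 85], [[-0.0, -0.0, 0.119], [-13.9, 3.7, -0.6], 85], [[-0.0, -0.0, 0.119], [-13.4, 5.3, -0.6], 85], [[-0.0, -0.0, 0.119], [-12.6, 6.9, -0.6], 85]]
[[[-0.0, -0.0, 0.119], [-11.7, 8.3, -0.6], 85]]
n 9 turn [ 0.    -0.002 -0.05 ] world shift mm [-213.6 -285.3   15.1]
[[[0.0, -0.0, -0.006], [23.8, -31.6, -1.6], 85], [[0.0, -0.0, -0.006], [24.0, -31.5, -1.6], 85], [[0.0, -0.0, -0.006], [24.2, -31.4, -1.6], 85], [[0.0, -0.0, -0.006], [24.3, -31.2, -1.7], 85], [[0.0, -0.0, -0.006], [24.5, -31.1, -1.7], 85]]
[[[0.0, -0.0, -0.006], [24.7, -31.0, -1.7], 85], [[0.0, -0.0, -0.006], [24.9, -30.8, -1.7], 85], [[0.0, -0.0, -0.006], [25.0, -30.7, -1.7], 85], [[0.0, -0.0, -0.006], [25.2, -30.6, -1.7], 85]]
```

View pics/w11.png

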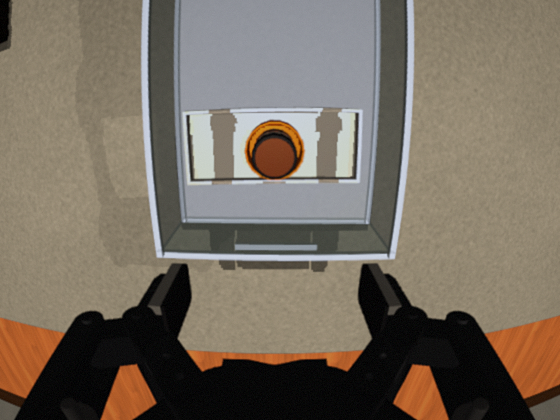

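The jar stands in the tin (274,155), all in the tray. Now the brush.

Emit:
step_arm:
  targets:
    - [[0,0,0],[23,-34,-1],85]
    - [[0,0,0],[23,-34,-1],85]
    - [[0,0,0],[23,-34,-1],85]
    - [[0,0,0],[23,-34,-1],85]
    - [[0,0,0],[23,-34,-1],85]

```text
time: 25.18
tool_pos: [0.5483, -0.156, 0.2407]
tcp_rot: [0.005, -3.141, -0.0]
wrist_force: [0.7, 0.2, -0.3]
width: 0.993
grip_force: 0.0
```

Emit:
step_arm:
  targets:
    - [[0,0,-0.02],[23,-34,-1],85]
    - [[0,0,-0.02],[23,-34,-1],85]
    - [[0,0,-0.01],[23,-34,-1],85]
    - [[0,0,0],[23,-34,-1],85]
    - [[0,0,0],[0,0,0],85]

```text
time: 25.6
tool_pos: [0.4584, -0.2989, 0.2452]
tcp_rot: [0.073, -3.139, 0.005]
wrist_force: [-1.3, -0.3, -1.2]
width: 0.997
grip_force: 0.0
```

Emit:
step_arm:
  targets:
    - [[0,0,0],[0,0,0],85]
    - [[0,0,0],[0,0,0],85]

```text
time: 25.77
tool_pos: [0.4617, -0.2935, 0.2447]
tcp_rot: [-0.08, 3.141, 0.001]
wrist_force: [-0.4, 0.2, 0.0]
width: 0.995
grip_force: 0.0
```

```bash
python3 look.py w12 brush:.04 brush:.03; python3 -c "
from h import *
print(read_state()['q'])"
```

```text
[ 0.4617 -0.2935  0.2447] [[-0.999, -0.051, 0.0], [-0.051, 0.999, 0.001], [-0.0, 0.001, -1.0]] 25.77 0.995319460436319 0.0
brush 0.95 [211, 51, 269, 218] (0.4128, -0.3236, 147.8, 50.6, 3.2) [412.8, -323.1, 153.0]
brush tip [132.8, 241.9] [ 0.4132 -0.3267  0.    ]
brush 0.95 [211, 51, 269, 218] (0.414, -0.3246, 153.2, 52.4, 3.2) [414.0, -324.0, 158.6]
brush tip [132.8, 241.9] [ 0.4132 -0.3267  0.    ]
[-6.09159343e-01  6.90665984e-02  1.94228470e+00  1.47851466e-04
  1.13055422e+00 -2.23451428e+00]
```

View pics/w12.png

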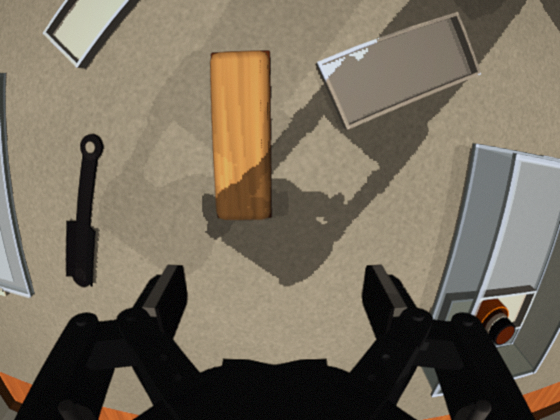

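Brush at (240,135), world (0.413,-0.3235), at 3.2°; gripper already matches (92.9°).

Emit:
step_arm:
  targets:
    - [[0,0,0],[25,-14,20],85]
    - [[0,0,0],[25,-13,20],85]
    - [[0,0,0],[0,0,40],85]
    - [[0,0,0],[0,0,40],85]
    - [[0,0,0],[0,0,10],85]

```text
time: 26.43
tool_pos: [0.4103, -0.3199, 0.1092]
tcp_rot: [0.083, -3.133, -0.011]
wrist_force: [-1.4, 1.1, -1.6]
width: 0.993
grip_force: 0.0
```

Emit:
step_arm:
  targets:
    - [[0,0,0],[0,0,0],85]
    - [[0,0,0],[0,0,0],85]

```text
time: 26.6
tool_pos: [0.4141, -0.3228, 0.1152]
tcp_rot: [0.084, -3.14, -0.001]
wrist_force: [0.6, -0.6, 0.5]
width: 0.998
grip_force: 0.0
```

Emit:
step_arm:
  targets:
    - [[0,0,0],[1,0,15],85]
    - [[0,0,0],[0,0,10],85]
    - [[0,0,0],[0,0,4],85]
    - [[0,0,0],[0,0,0],85]
    - [[0,0,0],[0,0,0],70]
  grip_force: 40

```text
time: 27.02
tool_pos: [0.4131, -0.3236, 0.0868]
tcp_rot: [-0.082, 3.14, -0.001]
wrist_force: [0.6, -0.1, 0.1]
width: 0.877
grip_force: 0.0
```

Emit:
step_arm:
  targets:
    - [[0,0,0],[0,0,0],58]
    - [[0,0,0],[0,0,0],50]
    - [[0,0,0],[0,0,0],42]
    - [[0,0,0],[0,0,0],42]
    - [[0,0,0],[0,0,0],42]

```text
time: 27.43
tool_pos: [0.4132, -0.3239, 0.087]
tcp_rot: [-0.082, 3.139, -0.002]
wrist_force: [-0.6, 0.0, 5.6]
width: 0.579
grip_force: 43.1
```

Emit:
step_arm:
  targets:
    - [[0,0,0],[0,0,-10],42]
    - [[0,0,0],[0,0,-20],42]
    - [[0,0,0],[0,0,-40],42]
    - [[0,0,0],[0,0,-40],42]
    - [[0,0,0],[0,0,-30],42]

```text
time: 27.85
tool_pos: [0.4124, -0.3233, 0.2287]
tcp_rot: [-0.082, 3.14, -0.001]
wrist_force: [1.2, -1.1, -1.0]
width: 0.583
grip_force: 42.3
```

```bash
python3 -c "
from h import *
s=read_state(); print(s['tool_pos'],s['width'],s['wrist_force'])
plan([.477,.017,.23],np.radians(0),42,step=36)"
```

```text
[ 0.4124181  -0.32325777  0.22868404] 0.5826528439380971 [ 1.24019364 -1.06112457 -1.03336291]
n 14 turn [0.000e+00 1.000e-03 1.623e+00] world shift mm [ 64.6 340.3   1.3]
[[[0.0, 0.0, 0.116], [-5.9, 24.0, -0.1], 42], [[0.0, 0.0, 0.116], [-3.1, 24.5, -0.1], 42], [[0.0, 0.0, 0.116], [-0.2, 24.7, -0.1], 42], [[0.0, 0.0, 0.116], [2.7, 24.6, -0.1], 42], [[0.0, 0.0, 0.116], [5.5, 24.1, -0.1], 42]]
[[[0.0, 0.0, 0.116], [8.2, 23.3, -0.1], 42], [[0.0, 0.0, 0.116], [10.9, 22.2, -0.1], 42], [[0.0, 0.0, 0.116], [13.4, 20.8, -0.1], 42], [[0.0, 0.0, 0.116], [15.7, 19.1, -0.1], 42], [[0.0, 0.0, 0.116], [17.8, 17.2, -0.1], 42]]
[[[0.0, 0.0, 0.116], [19.7, 15.0, -0.1], 42], [[0.0, 0.0, 0.116], [21.3, 12.6, -0.1], 42], [[0.0, 0.0, 0.116], [22.6, 10.1, -0.1], 42], [[0.0, 0.0, 0.116], [23.6, 7.4, -0.1], 42]]
```

Emit:
step_arm:
  targets:
    - [[0,0,0.116],[-6,24,0],42]
    - [[0,0,0.116],[-3,25,0],42]
    - [[0,0,0.116],[0,25,0],42]
    - [[0,0,0.116],[3,25,0],42]
    - [[0,0,0.116],[6,24,0],42]

```text
time: 28.27
tool_pos: [0.4342, -0.1991, 0.2259]
tcp_rot: [-0.829, -3.029, -0.001]
wrist_force: [0.6, -0.7, -1.4]
width: 0.58
grip_force: 42.4
```

Emit:
step_arm:
  targets:
    - [[0,0,0.116],[8,23,0],42]
    - [[0,0,0.116],[11,22,0],42]
    - [[0,0,0.116],[13,21,0],42]
    - [[0,0,0.116],[16,19,0],42]
    - [[0,0,0.116],[18,17,0],42]

```text
time: 28.68
tool_pos: [0.457, -0.078, 0.2258]
tcp_rot: [-1.66, -2.666, 0.0]
wrist_force: [-0.5, 0.7, -1.1]
width: 0.58
grip_force: 42.4
```

Emit:
step_arm:
  targets:
    - [[0,0,0.116],[20,15,0],42]
    - [[0,0,0.116],[21,13,0],42]
    - [[0,0,0.116],[23,10,0],42]
    - [[0,0,0.116],[24,7,0],42]
    - [[0,0,0],[0,0,0],42]

```text
time: 29.1
tool_pos: [0.4757, 0.022, 0.2259]
tcp_rot: [-2.224, -2.216, -0.002]
wrist_force: [0.7, 0.1, -2.1]
width: 0.577
grip_force: 42.3
```

Emit:
step_arm:
  targets:
    - [[0,0,0],[0,0,0],42]
    - [[0,0,0],[0,0,0],42]

```text
time: 29.27
tool_pos: [0.4753, 0.0185, 0.2257]
tcp_rot: [-2.22, -2.223, 0.002]
wrist_force: [0.1, -0.2, -1.5]
width: 0.579
grip_force: 42.3
```

```bash
python3 look.py w13 brush:.18 shoebox:.082; python3 -c "
from h import *
plan([.477,.017,.1],np.radians(0),42,step=36)"
```

```text
[0.4753 0.0185 0.2257] [[-0.001, 1.0, -0.001], [1.0, 0.001, -0.001], [-0.001, -0.001, -1.0]] 29.27 0.5790449848299082 42.31346905231476
brush 0.77 [206, 116, 339, 362] (0.4749, 0.0377, 114.5, 48.1, -89.6) [474.9, 38.2, 120.8]
brush tip [257.5, 274.3] [ 0.4749 -0.0552  0.    ]
shoebox 0.85 [166, 76, 547, 323] (0.5523, 0.0182, 304.4, 195.0, -0.4) [551.6, 20.1, 356.3]
shoebox tip [189.7, 356.6] [0.5541 0.0171 0.    ]
n 4 turn [-0.     0.    -0.002] world shift mm [   1.3   -0.9 -125.9]
[[[-0.0, 0.0, -0.0], [-0.2, 0.3, 31.5], 42], [[-0.0, 0.0, -0.0], [-0.2, 0.3, 31.5], 42], [[-0.0, 0.0, -0.0], [-0.2, 0.3, 31.5], 42], [[-0.0, 0.0, -0.0], [-0.2, 0.3, 31.5], 42]]
```

View pics/w13.png

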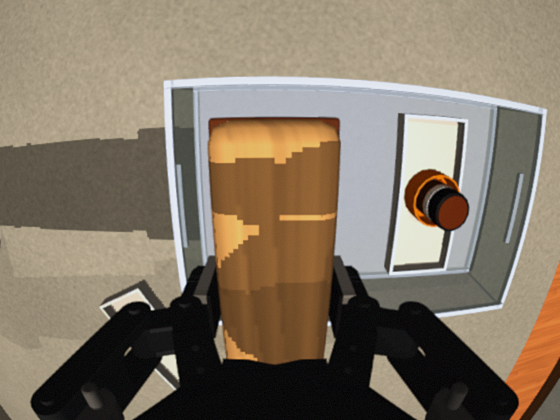

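Brush hangs straight over the near end (206–339), kit on the right untouched. Lowering.

Emit:
step_arm:
  targets:
    - [[0,0,0],[0,1,40],42]
    - [[0,0,0],[0,0,40],42]
    - [[0,0,0],[0,0,35],42]
    - [[0,0,0],[0,0,10],42]
    - [[0,0,0],[0,0,0],42]

```text
time: 29.93
tool_pos: [0.4737, 0.0183, 0.0977]
tcp_rot: [-2.219, -2.215, 0.009]
wrist_force: [-0.3, 0.1, -1.7]
width: 0.575
grip_force: 42.3
```

Emit:
step_arm:
  targets:
    - [[0,0,0],[0,0,3],42]
    - [[0,0,0],[0,0,2],42]
    - [[0,0,0],[0,0,1],42]
    - [[0,0,0],[0,0,0],42]
    - [[0,0,0],[0,0,0],42]

```text
time: 30.35
tool_pos: [0.478, 0.0187, 0.0963]
tcp_rot: [2.221, 2.219, 0.003]
wrist_force: [-0.4, 0.2, -1.1]
width: 0.576
grip_force: 42.4
```

Emit:
step_arm:
  targets:
    - [[0,0,0],[0,0,3],42]
    - [[0,0,0],[0,0,2],42]
    - [[0,0,0],[0,0,1],42]
    - [[0,0,0],[0,0,0.5],42]
    - [[0,0,0],[0,0,0],42]

```text
time: 30.77
tool_pos: [0.4774, 0.0188, 0.09]
tcp_rot: [2.222, 2.22, 0.0]
wrist_force: [-4.7, 0.1, 11.7]
width: 0.576
grip_force: 44.0
```

Contact; release and withdraw straight up.

Emit:
step_arm:
  targets:
    - [[0,0,0],[0,0,0],54]
    - [[0,0,0],[0,0,0],60]
    - [[0,0,0],[0,0,0],70]
    - [[0,0,0],[0,0,0],72]
    - [[0,0,0],[0,0,0],72]

```text
time: 31.18
tool_pos: [0.4767, 0.0187, 0.0882]
tcp_rot: [-2.222, -2.22, 0.0]
wrist_force: [0.3, 0.9, 0.3]
width: 0.844
grip_force: 0.0
```

Emit:
step_arm:
  targets:
    - [[0,0,0],[0,0,-20],72]
    - [[0,0,0],[0,0,-35],72]
    - [[0,0,0],[0,0,-40],72]
    - [[0,0,0],[-20,0,-40],72]
    - [[0,0,0],[-30,0,0],72]

```text
time: 31.6
tool_pos: [0.4816, -0.0293, 0.2291]
tcp_rot: [2.211, 2.216, 0.015]
wrist_force: [2.7, -0.6, 0.5]
width: 0.842
grip_force: 0.0
```

Emit:
step_arm:
  targets:
    - [[0,0,0],[-30,0,0],72]
    - [[0,0,0],[0,0,0],72]
    - [[0,0,0],[0,0,0],72]
    - [[0,0,0],[0,0,0],72]

```text
time: 31.93
tool_pos: [0.4764, -0.0597, 0.2201]
tcp_rot: [-2.223, -2.218, 0.0]
wrist_force: [0.4, 0.4, -1.0]
width: 0.844
grip_force: 0.0
```

```bash
python3 look.py w14 shoebox:.082 brush:.04 tray:.021 tin:.031 jar:.061
```

```text
[ 0.4764 -0.0597  0.2201] [[0.002, 1.0, -0.001], [1.0, -0.002, 0.001], [0.001, -0.001, -1.0]] 31.93 0.8438960153089548 0.0
shoebox 0.71 [159, 0, 552, 245] (0.5515, 0.0176, 302.4, 193.9, -0.4) [551.6, 17.3, 356.4]
shoebox tip [103.2, 360.5] [ 0.5533  0.0213 -0.    ]
brush 0.87 [240, 11, 309, 201] (0.4772, 0.0186, 149.6, 52.1, 89.5) [477.4, 18.7, 153.7]
brush tip [103.5, 275.0] [0.4766 0.0191 0.    ]
tray 0.95 [106, 400, 140, 419] (0.2356, -0.4095, 77.7, 41.2, 49.6) [236.0, -408.0, 81.8]
tray 0.84 [79, 221, 214, 346] (0.3243, -0.1384, 93.7, 80.4, -62.3) [324.9, -138.6, 117.2]
tray 0.81 [397, 27, 472, 203] (0.6205, 0.0135, 160.0, 75.5, -89.1) [623.7, 13.9, 171.5]
tray tip [288.0, 145.0] [ 0.3307 -0.1725  0.    ]
tin 0.59 [413, 88, 464, 145] (0.6154, 0.0162, 50.9, 50.0, 87.4) [620.0, 15.9, 59.4]
tin tip [114.9, 436.4] [0.631  0.0158 0.    ]
jar 0.8 [423, 95, 482, 144] (0.6166, 0.0168, 55.7, 35.1, -7.5) [616.4, 16.0, 55.8]
jar tip [113.5, 433.1] [0.6272 0.0168 0.    ]
```

View pics/w14.png

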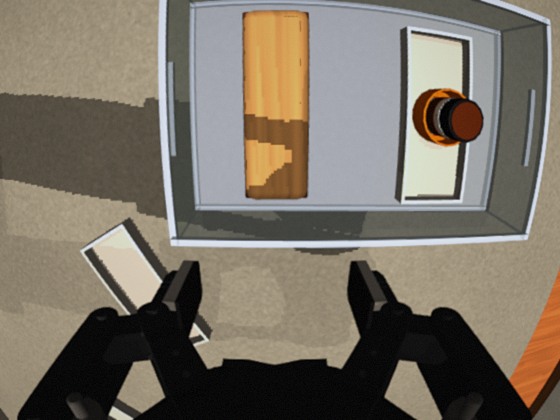

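The brush lies flat across the near end (243–309), and the tray, tin and jar stand at the far end. The gripper is clear of everything.

```bash
python3 -c "
from workcell import *
print(finish_job())"
```

```text
the job is handed in; nothing more can be done
None
```

The kit is packed and handed in at about 32 s of the 128 s limit. The tray, tin and jar stand at the far end of the box and the brush lies flat, bristles down, at the near end. Everything is released and the stool and shoehorn were not touched; the judge's verdict was not shown to me.

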